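Pop the snug lid off the olive crock with the fork puller

TASK

Open the olive crock on the cheese counter without your fingers touching its lid: draw the fork puller out of its wooden hutch by the tail and lay it down on the counter, then take it again by its cross handle, hook the fork under the lid's rim and pull straight up until the lid pops off. Carry the lid level on the fork, lower it upright onto the middle of the dark slate board with the fork, and lay the puller flat on the bare counter again. Leave the jar and the two cheeses alone.

Things in the scene. Friction and masses are not known exactly. Their poses are not given: they have to be found in the camera images.
- puller: Loose fork puller, 0.3 kg, x -150 to +32, 104 mm wide, 76 high; starts flat, head in the hutch, tail out. Origin: underside, below the cross handle's middle; +x along the tines to the tips, z up. Two steel tines 6 mm thick (z 0 to 6), 23 wide, beside a slot 58 wide (y -29 to 29) that a web closes at x = -27. Two posts (x -8 to 8, 88 apart) carry the cross handle; open below it from z 6 to 50.
- cross_handle (a point): Centre of the puller's dark wooden cross handle, 63 mm above its underside: bar along the puller's y, 104 mm long, 18 mm thick (x), z 50 to 76. Grip it across the 18 mm. A pull here loads the grip evenly; held by the tail the puller would twist in the grip. In the hutch it is out of reach.
- tail (a point): Point on the axis of the puller's blue tail, 120 mm behind the cross handle, 20 mm above the puller's underside. The tail is a bar 18 mm wide and 30 mm high (z 0 to 30), x -150 to -38; about 90 to 105 mm of it sticks out of the hutch at the start. Grip it across its 18 mm.
- hutch: Fixed light-wood hutch 100 mm long, 132 wide, 94 high, without a floor: the puller slides on the counter. Origin on the counter below the cross handle of a stowed puller; axes parallel to that puller's within 2 degrees. Open only at its -x end (mouth at x = -48), inside 116 mm wide and 84 high, back wall at x = 44.
- crock: Fixed white stoneware crock with a blue band, 130 mm across. Origin on the counter on its axis, z up. Level shoulder 80 mm above the counter; from it a terracotta collar 52 mm across rises to 90 mm. The lid's rim lies on the collar and overhangs it: a gap 10 mm high (80 to 90) all round, open from any side. 25 mm of bare shoulder shows outside the rim.
- cap: Loose red lid, 0.14 kg: rim 80 mm across, 8 mm thick, on a cork plug 38 mm across and 20 long. Origin: centre of the plug's underside; rim's underside 20 mm above it, top 32 mm; z up. Starts seated in the crock (origin 70 mm above the counter), held by a snap that yields to a straight pull of 10 to 16 N within 10 mm, then free. On a flat surface it stands on its plug, 20 mm clear below the rim.
- board: Fixed dark slate board 130 mm square, 15 mm thick, origin on the counter under its middle, z up; a light grey disc 84 mm across marks its middle.
- board_top (a point): Middle of the slate board's top face.
- jar: Loose amber jar, 56 mm across, 75 mm high; leave it alone. Origin: centre of its underside.
- wedge: Loose cheese block with a dark rind, 50 by 100 by 51 mm; leave it alone. Origin: centre of its underside.
- cheese: Loose small round cheese, 90 mm across, 48 mm high; leave it alone. Origin: centre of its underside.
There are look-alikes about, which are no part of the job. Of the things that look like the puller, take the one that is farthest to the robot's right at the start.

How it is judged:
By the outcome, as a careful person would: the job done as asked, in the order asked, and still so for the second after the job is handed in, with the robot touching nothing.
It also fails if it takes over 72 s, if anything falls off the work surface, if the arm or the gripper's body presses on something with over 40 N, if the wrist force passes 120 N, or if a joint passes its speed limit or range.

ROBOT

A 6-joint arm with a two-finger parallel gripper is mounted at the origin on the work surface. World frame = base frame: x ahead of the robot, y to its left, z up, the work surface at z = 0. Lengths are in m, angles in rad, forces in N, time in s.
With the tool pointing down it reaches from about 0.4 to 0.825 m from the base axis. Payload 7 kg.
Tool frame: the origin (TCP) lies midway between the tips of the shut fingers; the grasp point (between the pads) lies hold_point_z behind it (hold_point_z is the distance from the TCP to the grasp point, in m); z points along the fingers, y is the direction in which the jaws open and shut (so a half turn about z gives the same grasp; the last joint's range is limited). The gripper opens to 88 mm and grips with 3 to 60 N. Pads are 19 mm wide; open, the fingers measure 130 mm over their backs; the gripper's body (78 mm by 193 mm) begins 47 mm behind the grasp point.
Start: joints at [0.288, 0.359, 0.012, 0, -1.224, -0.288], TCP at [0.675, -0, 0.227] pointing down, gripper open.
Joint ranges: [-3.07, 3.07], [-1.43, 2.12], [-1.02, 1.25], [-3.03, 1.67], [-3.05, -0], [-3.03, 3.03]. Speed limits (rad/s): [2.39, 2.39, 3.01, 3.14, 3.14, 3.14].

INTERFACE

Orientations are given as [roll, pitch, yaw] about the fixed x, y, z axes, in that order (R = Rz(yaw) Ry(pitch) Rx(roll)).
In Python, from station import * gives the robot as it stands. The module is installed in compiled form; this text tells all that it offers.
- The arm moves only by the tool arm_command, never from a script. Its arguments are lists of equal length, an entry for each row: "fingers": the closure, from -1 (fully open) to 1 (shut); "dp": the shift along the world's x, y, z in m, a list of three; "roll": the turn about the world's z in rad. In form: {"fingers": [fingers, ...], "dp": [[x, y, z], ...], "roll": [roll, ...]}. A call has 1 to 8 rows; each row shifts and turns the pose as measured when the row begins; what a row does not reach is not made up. A row lasts 1/10 s, in which the tool goes at most 50 mm and 8.59 degrees, less where a joint would pass 70% of its speed; a pose out of reach is approached as far as the arm can. A call is refused whole if a number of a shift passes 0.05 or a number of a turn 0.15, either way. A call with a gripper value outside its range is refused whole. The fingers move at their own pace and stop on an object; "newtons" is the grip in N (left out, the last holds). Time passes only in rows, so rows that do not move let the fingers close. It gives the time, the measured TCP pose, the force and the opening at its end, in the units of the state.
- get_state(): the state, without advancing time (a new reading comes with each control period).
- grab_frame(name): name is "scene" or "side" or "wrist"; returns the picture (480x640x3 uint8, blue, green, red); there is no depth.
- calibration(name): a dict with "fx", "fy", "cx", "cy" (pixels), "R" (3x3) and "t" (3): a world point X has camera coordinates R X + t; the wrist camera has in their place "hand_eye" (4x4, takes a point from camera to tool coordinates, whose origin is the TCP and whose axes are the flange's). Camera axes: x right, y down, z forward; pixel columns grow to the right and rows downward; lengths in m; the calibration is good to about 2 mm. The wrist camera is an equidistant fisheye: a pixel r from the principal point sees the ray r / f radians off the axis. A picture is of the moment at which its call begins: read the wrist's pose just before it. calibration takes no time and is no camera call.
- job_done(): hands the job in, once; it reports no verdict.
The state is a dict: "t": time; "q": joint angles; "qd": joint speeds; "joint_efforts": joint torques, N m; "eef_pos": TCP position; "ee_rot": TCP orientation; "force": force on the tool from outside, world axes, zero at the start; "moment": the same for the moment, N m; "width": finger opening in m.
Only numpy, scipy, OpenCV 4.12 (cv2) and the standard library are available. Lean on these libraries where they do the work, as an engineer would, in place of code of your own. Each camera call takes 0.05 s, during which the arm holds its last target.

## Working session

There is one attempt and no reset: what is moved stays moved. The work goes in short steps, Python scripts to look and compute and a tool call to move; the robot and the scene stay as the last step left them, time stands still between calls to the robot, and variables do not carry over. Pictures are saved under pics/ and viewed, and the job is handed in when it is done.

Besides the shell and the picture viewer there is one more tool, called after ">>>" as name(argument=value, ...), one argument or row to a line, values as JSON. arm_command: Moves the arm, as the interface text tells. Its arguments: {"type":"object","properties":{"fingers":{"type":"array"},"dp":{"type":"array"},"roll":{"type":"array"},"newtons":{"type":"number"}},"required":["fingers","dp","roll"]}

```bash
mkdir -p pics; python3 - <<'E'
from station import *
import cv2,json
s=get_state();print(s)
for n in("scene","side","wrist"):
    cv2.imwrite(f"pics/{n}0.png",grab_frame(n))
    print(n,calibration(n))
E
```

```text
{'t': 0.0, 'q': array([ 2.88100317e-01,  3.59357368e-01,  1.10768200e-02, -3.63339067e-04,
       -1.22412896e+00, -2.88108311e-01]), 'qd': array([-2.10939456e-04, -5.97202253e-04,  2.89187737e-04, -1.29388878e-03,
       -1.28455948e-03,  8.31973442e-05]), 'joint_efforts': array([-8.00930356e-04, -5.82726967e+01,  2.93058443e+01,  6.99745238e+00,
        6.93249181e-03, -2.06530804e-04]), 'eef_pos': array([ 6.74504806e-01, -2.38219367e-05,  2.25647235e-01]), 'ee_rot': array([ 3.13994890e+00, -1.30926893e-04, -1.57092794e+00]), 'force': array([0.10050752, 0.04191336, 0.44787481]), 'moment': array([-0.0713446 ,  0.02643174, -0.02215491]), 'width': 0.08757645731021776}
scene {'fx': 479.4417384198462, 'fy': 479.4417384198462, 'cx': 311.49716608676397, 'cy': 238.64608614745634, 'R': array([[-0.29266574,  0.95620772,  0.00368303],
       [ 0.67252933,  0.2085755 , -0.71007081],
       [-0.67974338, -0.20533645, -0.70412064]]), 't': array([ 0.179164  , -0.33122567,  1.41884096])}
side {'fx': 531.8634125589048, 'fy': 531.8634125589048, 'cx': 317.95443679039784, 'cy': 238.01736094910893, 'R': array([[-0.98610529, -0.16611169,  0.00180824],
       [-0.0878226 ,  0.51204871, -0.85445498],
       [ 0.14100905, -0.84274137, -0.5195223 ]]), 't': array([0.55537118, 0.1274366 , 1.22330011])}
wrist {'fx': 371.64829954431775, 'fy': 371.64829954431775, 'cx': 316.6730806321028, 'cy': 243.39920437239667, 'hand_eye': array([[ 1.75318838e-03, -9.68318529e-01, -2.49712138e-01,
         6.61317462e-02],
       [ 9.99997633e-01,  2.01932581e-03, -8.09597670e-04,
         1.09917148e-03],
       [ 1.28819859e-03, -2.49710128e-01,  9.68319778e-01,
        -1.58364533e-01],
       [ 0.00000000e+00,  0.00000000e+00,  0.00000000e+00,
         1.00000000e+00]])}
```

View pics/scene0.png

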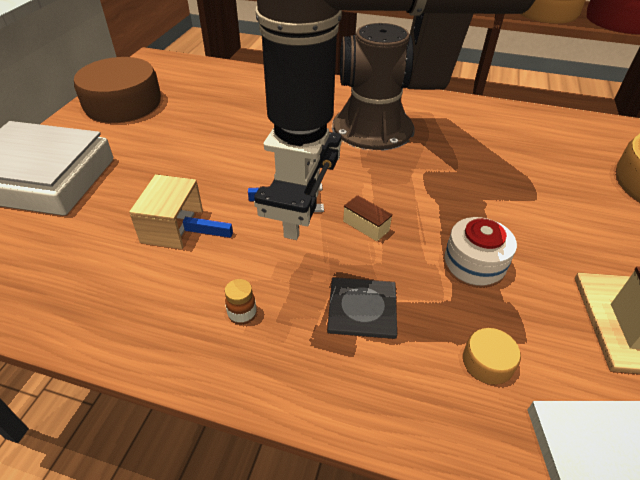

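View pics/side0.png

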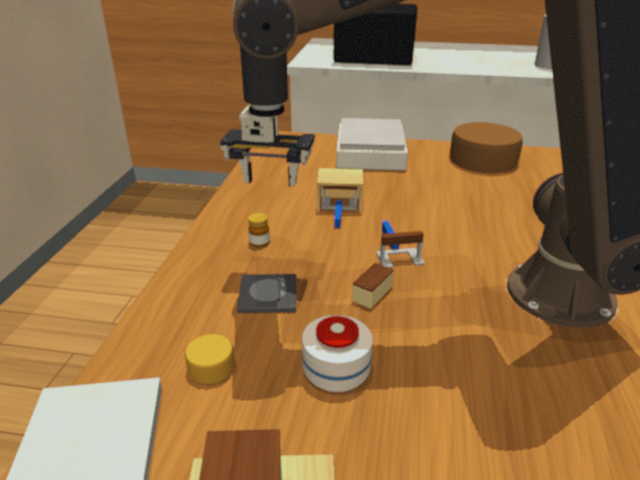

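View pics/wrist0.png

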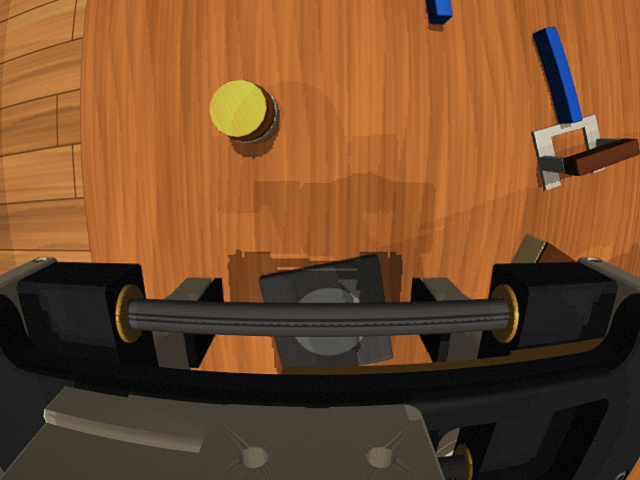

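```bash
python3 -c "
import station
print([n for n in dir(station) if n[0]!='_']); print(getattr(station,'hold_point_z',None))"
```

```text
['Unreachable', 'calibration', 'get_state', 'grab_frame', 'hold_point_z', 'job_done']
0.0188
```

```bash
python3 - <<'E'
import cv2,numpy as np
a=cv2.imread("pics/scene0.png");b=cv2.imread("pics/side0.png")
def c(im,x,y,w,h,k): return cv2.resize(im[y:y+h,x:x+w],None,fx=k,fy=k,interpolation=cv2.INTER_CUBIC)
cv2.imwrite("pics/c1.png",np.hstack([c(a,120,160,120,100,3.3),c(b,300,160,120,100,3.3)]))
cv2.imwrite("pics/c2.png",np.vstack([np.hstack([c(a,430,200,100,100,3),c(b,290,300,100,100,3)]),np.hstack([c(a,310,250,100,100,3),c(b,225,250,100,100,3)])]))
E
```

```text
(no output)
```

View pics/c1.png

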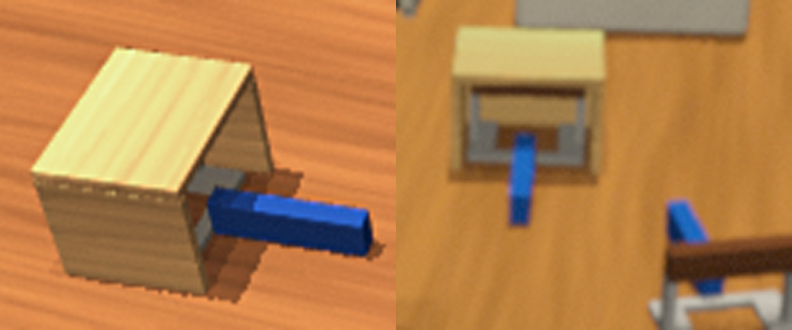

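View pics/c2.png

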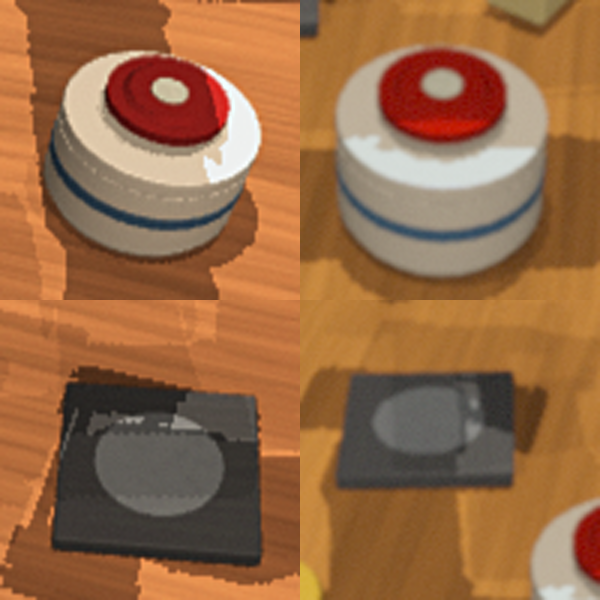

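```bash
cat > h.py <<'E'
import cv2,numpy as np
from station import *
def ray(n,uv):
    c=calibration(n);R=c["R"];t=c["t"]
    d=np.array([(uv[0]-c["cx"])/c["fx"],(uv[1]-c["cy"])/c["fy"],1.])
    return -R.T@t,R.T@d
def onz(n,uv,z):
    o,d=ray(n,uv);return (o+d*(z-o[2])/d[2])
def tri(uv1,uv2,n1="scene",n2="side"):
    A=np.zeros((3,3));b=np.zeros(3)
    for n,uv in((n1,uv1),(n2,uv2)):
        o,d=ray(n,uv);d=d/np.linalg.norm(d);P=np.eye(3)-np.outer(d,d);A+=P;b+=P@o
    X=np.linalg.solve(A,b);return X
def proj(n,X):
    c=calibration(n);p=c["R"]@np.asarray(X)+c["t"];return np.array([c["fx"]*p[0]/p[2]+c["cx"],c["fy"]*p[1]/p[2]+c["cy"]])
def from_rot(rpy):
    from scipy.spatial.transform import Rotation as Ro
    return Ro.from_euler('xyz',rpy).as_matrix()
def wray(uv,s):
    c=calibration("wrist");H=c["hand_eye"]
    dx,dy=uv[0]-c["cx"],uv[1]-c["cy"];r=np.hypot(dx,dy);th=r/c["fx"]
    d=np.array([np.sin(th)*dx/r,np.sin(th)*dy/r,np.cos(th)])
    R=from_rot(s["ee_rot"]);return s["eef_pos"]+R@H[:3,3],R@(H[:3,:3]@d)
def wonz(uv,s,z):
    o,d=wray(uv,s);return o+d*(z-o[2])/d[2]
E
python3 - <<'E'
from h import *
a=cv2.imread("pics/scene0.png");b=cv2.imread("pics/side0.png")
np.set_printoptions(precision=4,suppress=True)
def crop(x,im,ox,oy,k): return (ox+(x[0]-k/2+.5)/k,oy+(x[1]-k/2+.5)/k)
for nm,im,box in(("scene",a,(175,205,240,245)),("side",b,(325,190,350,235))):
    x0,y0,x1,y1=box
    h=cv2.cvtColor(im,cv2.COLOR_BGR2HSV);m=cv2.inRange(h,(105,120,40),(130,255,255))
    mm=np.zeros_like(m);mm[y0:y1,x0:x1]=m[y0:y1,x0:x1]
    ys,xs=np.nonzero(mm);print(nm,len(xs),xs.min(),xs.max(),ys.min(),ys.max())
    cn=max(cv2.findContours(mm,0,1)[0],key=cv2.contourArea);print(cv2.approxPolyDP(cn,1.5,True)[:,0].tolist())
    v=cv2.resize(im[y0:y1,x0:x1],None,fx=10,fy=10,interpolation=cv2.INTER_NEAREST);cv2.imwrite(f"pics/t_{nm}.png",v)
# roof corners scene
for p in((118,47),(252,66),(35,175),(178,190)):
    u=(120+p[0]/3.3,160+p[1]/3.3);print("roof",u,onz("scene",u,.094))
# side roof
for p in((458,28),(605,32),(605,80),(453,80)):
    u=(300+(p[0]-396)/3.3,160+p[1]/3.3);print("roofside",u,onz("side",u,.094))
# red
for nm,im in(("scene",a),("side",b)):
    h=cv2.cvtColor(im,cv2.COLOR_BGR2HSV);m=cv2.inRange(h,(0,180,60),(4,255,255))|cv2.inRange(h,(172,180,60),(180,255,255))
    cn=max(cv2.findContours(m,0,1)[0],key=cv2.contourArea);M=cv2.moments(cn);u=(M['m10']/M['m00'],M['m01']/M['m00'])
    e=cv2.fitEllipse(cn);print(nm,"red",cv2.boundingRect(cn),u,e,onz(nm,e[0],.096))
    # light knob inside red
    x,y,w,hh=cv2.boundingRect(cn);sub=h[y+4:y+hh-4,x+8:x+w-8];k=(sub[...,1]<110)
    hull=np.zeros(im.shape[:2],np.uint8)
    cv2.fillConvexPoly(hull,cv2.convexHull(cn),255);hull=cv2.erode(hull,np.ones((7,7)))
    k=(h[...,1]<120)&(hull>0);ys,xs=np.nonzero(k);print("knob",len(xs),xs.mean(),ys.mean(),onz(nm,(xs.mean(),ys.mean()),.102))
    # disc on board
    g=cv2.cvtColor(im,cv2.COLOR_BGR2GRAY)
E
```

```text
scene 655 183 232 217 236
[[183, 220], [185, 230], [230, 236], [232, 232], [231, 226], [228, 223], [185, 217]]
side 148 335 341 201 226
[[340, 201], [336, 203], [335, 226], [339, 225]]
roof (155.75757575757575, 174.24242424242425) [ 0.4991 -0.4077  0.094 ]
roof (196.36363636363637, 180.0) [ 0.4908 -0.3094  0.094 ]
roof (130.6060606060606, 213.03030303030303) [ 0.6329 -0.3895  0.094 ]
roof (173.93939393939394, 217.57575757575756) [ 0.6188 -0.2963  0.094 ]
roofside (318.7878787878788, 168.4848484848485) [ 0.6267 -0.3911  0.094 ]
roofside (363.3333333333333, 169.6969696969697) [ 0.4944 -0.405   0.094 ]
roofside (363.3333333333333, 184.24242424242425) [ 0.485 -0.305  0.094]
roofside (317.27272727272725, 184.24242424242425) [ 0.613  -0.2829  0.094 ]
scene red (602, 0, 38, 34) (623.2501656726308, 15.584824387011265) ((623.1820678710938, 15.416269302368164), (35.56437301635742, 40.01450729370117), 115.70579528808594) [-0.8874  0.7629  0.096 ]
knob 0 nan nan [nan nan nan]
side red (317, 317, 41, 30) (336.96182396606577, 331.5933191940615) ((336.9644470214844, 331.5938415527344), (29.301231384277344, 41.027931213378906), 92.04781341552734) [0.4736 0.3247 0.096 ]
knob 111 337.05405405405406 327.52252252252254 [0.4742 0.3205 0.102 ]<stdin>:27: RuntimeWarning: Mean of empty slice.
  ret = ret.dtype.type(ret / rcount)
```

```bash
python3 - <<'E'
from h import *
a=cv2.imread("pics/t_scene.png");b=cv2.imread("pics/t_side.png")
b=cv2.resize(b,None,fx=1.0,fy=1.0)
H=max(a.shape[0],b.shape[0]);pad=lambda i:cv2.copyMakeBorder(i,0,H-i.shape[0],0,0,0)
o=np.hstack([pad(a[:, :]),pad(b)]);cv2.imwrite("pics/t.png",cv2.resize(o,(min(800,o.shape[1]),int(H*min(1,800/o.shape[1])))));print(o.shape)
E
```

```text
(450, 900, 3)
```

View pics/t.png

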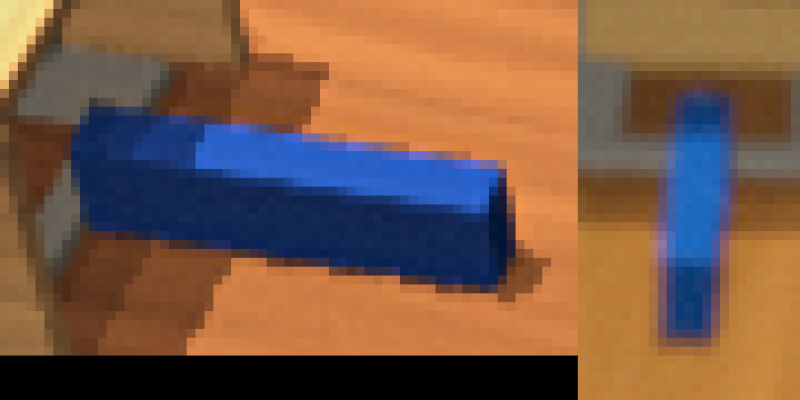

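```bash
python3 - <<'E'
from h import *
np.set_printoptions(precision=4,suppress=True)
k=8.889
f=lambda x,y:(175+x/k-.5,205+y/k-.5)
g=lambda x,y:(325+(x-578)/k-.5,190+y/k-.5)
A=[onz("scene",f(*p),.03) for p in((503,165),(487,212),(92,103),(75,142))]
print(np.array(A));m1=(A[0]+A[1])/2;m2=(A[2]+A[3])/2;print("scene end",m1,"far",m2,(m2-m1)/np.linalg.norm(m2-m1),np.linalg.norm(m2-m1))
B=[onz("side",g(*p),.03) for p in((665,266),(714,266),(685,92),(730,92))]
print(np.array(B));m1=(B[0]+B[1])/2;m2=(B[2]+B[3])/2;print("side end",m1,m2,(m2-m1)/np.linalg.norm(m2-m1))
print("tri end",tri(f(495,189),g(690,266)))
a=cv2.imread("pics/scene0.png");h=cv2.cvtColor(a,cv2.COLOR_BGR2HSV)
m=cv2.inRange(h,(0,180,60),(4,255,255))|cv2.inRange(h,(172,180,60),(180,255,255));m[:150]=0
cn=max(cv2.findContours(m,0,1)[0],key=cv2.contourArea);e=cv2.fitEllipse(cn);print("red",e,onz("scene",e[0],.096))
u=(430+170/3-.5,200+91/3-.5);print("knob",u,onz("scene",u,.102),"tri",tri(u,(337.05,327.5)))
print("disc scene",onz("scene",(310+160/3,250+165/3),.015),"side",onz("side",(225+127/3,250+120/3),.015))
for p in((70,382),(257,396),(259,552),(53,543)): print(onz("scene",(310+p[0]/3,250+(p[1]-300)/3),.015))
for p in((350,374),(515,374),(514,470),(340,473)): print("s",onz("side",(225+(p[0]-300)/3,250+(p[1]-300)/3),.015))
# crock rim from white shoulder ellipses
for n,u in(("wedge",(368,217)),("jar",(239,290)),("cheese",(492,352))): print(n,onz("scene",u,.05 if n!="jar" else .075))
print("jar",onz("side",(258,218),.075),"wedge",onz("side",(374,279),.051),"decoy handle",onz("side",(402,238),.07),onz("side",(385,225),.03))
E
```

```text
[[ 0.5378 -0.2115  0.03  ]
 [ 0.5548 -0.2083  0.03  ]
 [ 0.5475 -0.3215  0.03  ]
 [ 0.5621 -0.3186  0.03  ]]
scene end [ 0.5463 -0.2099  0.03  ] far [ 0.5548 -0.32    0.03  ] [ 0.0767 -0.9971  0.    ] 0.11041805657964834
[[ 0.5522 -0.2036  0.03  ]
 [ 0.5373 -0.2061  0.03  ]
 [ 0.5621 -0.3206  0.03  ]
 [ 0.5475 -0.3232  0.03  ]]
side end [ 0.5447 -0.2049  0.03  ] [ 0.5548 -0.3219  0.03  ] [ 0.0856 -0.9963  0.    ]
tri end [ 0.5449 -0.2107  0.0274]
red ((485.31500244140625, 233.247314453125), (26.966039657592773, 40.42971420288086), 105.71311950683594) [0.4777 0.3226 0.096 ]
knob (486.1666666666667, 229.83333333333334) [0.474  0.3225 0.102 ] tri [0.4743 0.3221 0.1029]
disc scene [0.6628 0.1209 0.015 ] side [0.6596 0.1198 0.015 ]
[0.6118 0.0466 0.015 ]
[0.5864 0.171  0.015 ]
[0.7102 0.1938 0.015 ]
[0.7413 0.0708 0.015 ]
s [0.7343 0.0715 0.015 ]
s [0.606  0.0495 0.015 ]
s [0.5827 0.1676 0.015 ]
s [0.7059 0.1921 0.015 ]
wedge [0.449  0.0807 0.05  ]
jar [ 0.743  -0.0996  0.075 ]
cheese [0.7228 0.3562 0.05  ]
jar [ 0.7366 -0.0982  0.075 ] wedge [0.4222 0.0867 0.051 ] decoy handle [ 0.3671 -0.0692  0.07  ] [ 0.4133 -0.1963  0.03  ]
```

Candidates for the puller: the one in the hutch (scene ≈(207,227), side ≈(338,213)), and the one standing free by the robot (side ≈(402,245), wrist ≈(570,120)). The hutch one is farthest to the robot's right (y≈-0.21 to -0.32, against about -0.13). The crop shows its blue tail and steel head inside the hutch mouth, so I choose it.

>>> arm_command(
  fingers=[-1,-1,-1,-1,-1,-1,-1,-1],
  dp=[
    [-0.018,-0.034,-0.012],
    [-0.018,-0.034,-0.012],
    [-0.018,-0.034,-0.012],
    [-0.018,-0.034,-0.012],
    [-0.018,-0.034,-0.012],
    [-0.018,-0.034,-0.012],
    [-0.018,-0.034,-0.012],
    [0,0,0],
  ],
  roll=[0.012,0.012,0.012,0.012,0.012,0.012,0.012,0],
  newtons=40,
)

```text
t: 0.95
eef_pos: [0.5418, -0.2434, 0.1362]
ee_rot: [3.137, 0.002, -1.48]
force: [0.8, -0.6, -0.2]
width: 0.0876
```

```bash
python3 - <<'E'
from h import *
s=get_state();print(s["eef_pos"],s["ee_rot"],s["t"]);cv2.imwrite("pics/w1.png",grab_frame("wrist"))
E
```

```text
[ 0.54181632 -0.2434387   0.13616043] [ 3.13720922e+00  1.61363755e-03 -1.47951010e+00] 0.95
```

View pics/w1.png

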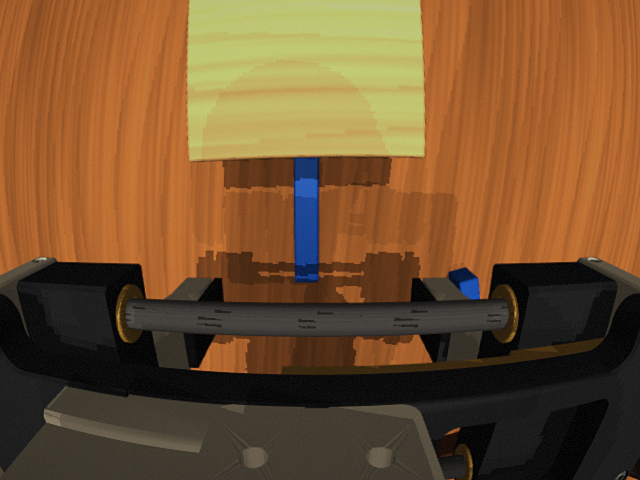

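```bash
python3 - <<'E'
from h import *
s=get_state();im=cv2.imread("pics/w1.png");h=cv2.cvtColor(im,cv2.COLOR_BGR2HSV)
m=cv2.inRange(h,(105,120,60),(130,255,255));m[:,:285]=0;m[:,330:]=0
for y in(165,190,220,250,270):
    xs=np.nonzero(m[y])[0];l=wonz((xs[0]-.5,y),s,.03);r=wonz((xs[-1]+.5,y),s,.03);print(y,xs[0],xs[-1],((l+r)/2)[:2],np.linalg.norm(l-r))
for y in(275,276,277,278,279,280,281,282,283): print(y,im[y,307],end=' ')
print(wonz((307,275.5),s,.03),wonz((307,282),s,.0))
print("mouth",[wonz(p,s,.094)[:2] for p in((191,161),(424,156))])
E
```

```text
165 294 317 [ 0.55525413 -0.29662575] 0.017045316895301418
190 294 317 [ 0.55365237 -0.27872485] 0.017201313155248883
220 295 317 [ 0.55136638 -0.25690535] 0.01673199383034019
250 295 317 [ 0.54941141 -0.23435903] 0.01706315963398501
270 295 317 [ 0.54807953 -0.21877339] 0.017334010440039262
275 [76 31  7] 276 [128  53  17] 277 [146  65  25] 278 [112  48  16] 279 [72 28  4] 280 [74 30  5] 281 [72 31 13] 282 [47 32 38] 283 [21 42 80] [ 0.5469475  -0.21447162  0.03      ] [ 0.54624597 -0.19801459  0.        ]
mouth [array([ 0.61789672, -0.29740815]), array([ 0.48927084, -0.31174054])]
```

>>> arm_command(
  fingers=[-1,-1,-1,-1,-1,-1],
  dp=[
    [0.004,0.004,-0.025],
    [0.004,0.002,-0.03],
    [0,0,-0.03],
    [0,0,-0.022],
    [0,0,-0.012],
    [0,0,0],
  ],
  roll=[0,0,0,0,0,0],
)

```text
t: 1.6
eef_pos: [0.5566, -0.234, 0.0174]
ee_rot: [-3.137, -0.001, -1.478]
force: [0.2, -0.9, -0.1]
width: 0.0878
```

>>> arm_command(
  fingers=[-1,-1,-1],
  dp=[
    [-0.006,-0.004,-0.012],
    [0,0,0],
    [0,0,0],
  ],
  roll=[0,0,0],
)

```text
t: 1.9
eef_pos: [0.5523, -0.238, 0.0068]
ee_rot: [-3.134, -0.002, -1.476]
force: [-0.1, 0.2, 0.4]
width: 0.0878
```

>>> arm_command(
  fingers=[-1,1,1,1,1,1,1],
  dp=[
    [-0.002,0,-0.002],
    [0,0,0],
    [0,0,0],
    [0,0,0],
    [0,0,0],
    [0,0,0],
    [0,0,0],
  ],
  roll=[0,0,0,0,0,0,0],
)

```text
t: 2.6
eef_pos: [0.5517, -0.2384, 0.0074]
ee_rot: [-3.129, -0.003, -1.476]
force: [-0.4, -0.1, -0.0]
width: 0.0452
```

>>> arm_command(
  fingers=[1,1,1,1,1,1],
  dp=[
    [0,0,0],
    [0,0,0],
    [0,0,0],
    [0,0,0],
    [0,0,0],
    [0,0,0],
  ],
  roll=[0,0,0,0,0,0],
)

```text
t: 3.2
eef_pos: [0.5507, -0.2383, 0.0072]
ee_rot: [-3.131, -0.003, -1.477]
force: [0.1, 1.0, 1.2]
width: 0.0177
```

>>> arm_command(
  fingers=[1,1,1,1,1,1,1,1],
  dp=[
    [-0.001,0.01,0],
    [-0.002,0.015,0],
    [-0.002,0.02,0],
    [-0.002,0.02,0],
    [-0.002,0.02,0],
    [-0.002,0.02,0],
    [-0.002,0.02,0],
    [0,0,0],
  ],
  roll=[0,0,0,0,0,0,0,0],
)

```text
t: 4.0
eef_pos: [0.5372, -0.1057, 0.0075]
ee_rot: [-3.128, -0.005, -1.475]
force: [-0.0, 2.0, 0.6]
width: 0.0175
```

>>> arm_command(
  fingers=[1,1,1,1,-1,-1,-1,-1],
  dp=[
    [-0.001,0.015,0],
    [-0.001,0.015,0],
    [0,0,0],
    [0,0,-0.001],
    [0,0,0],
    [0,0,0],
    [0,0,0],
    [0,0,0],
  ],
  roll=[0,0,0,0,0,0,0,0],
)

```text
t: 4.8
eef_pos: [0.5348, -0.0742, 0.0072]
ee_rot: [-3.127, -0.005, -1.472]
force: [-0.4, 0.8, 0.8]
width: 0.0444
```

>>> arm_command(
  fingers=[-1,-1,-1,-1,-1,-1,-1],
  dp=[
    [0,0,0],
    [0,0,0.02],
    [0,0,0.04],
    [0,0,0.04],
    [0,0,0.04],
    [0,0,0.02],
    [0,0,0],
  ],
  roll=[0,0,0,0,0,0,0],
)

```text
t: 5.5
eef_pos: [0.5321, -0.0758, 0.1715]
ee_rot: [-3.132, -0.005, -1.474]
force: [0.9, 0.9, -0.4]
width: 0.0873
```

```bash
python3 - <<'E'
from h import *
s=get_state();print(s["eef_pos"],s["ee_rot"],s["t"],s["q"]);cv2.imwrite("pics/w2.png",grab_frame("wrist"))
E
```

```text
[ 0.53205181 -0.07584953  0.17153637] [-3.13236716 -0.00537057 -1.473673  ] 5.5 [ 0.22823331  0.17121776 -0.38128622  0.0077122  -1.00986137 -0.13516042]
```

View pics/w2.png

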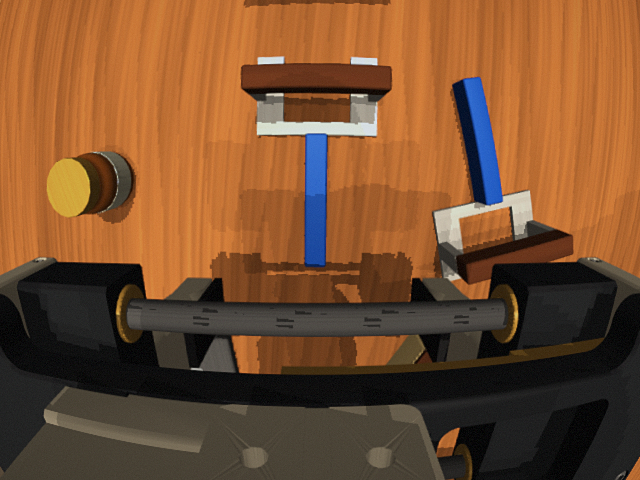

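```bash
python3 - <<'E'
from h import *
np.set_printoptions(precision=4,suppress=True)
s=get_state();im=cv2.imread("pics/w2.png");h=cv2.cvtColor(im,cv2.COLOR_BGR2HSV)
m=cv2.inRange(h,(105,120,60),(130,255,255));m[:,:295]=0;m[:,340:]=0
P=[]
for y in(140,170,200,230,255):
    xs=np.nonzero(m[y])[0];l=wonz((xs[0]-.5,y),s,.03);r=wonz((xs[-1]+.5,y),s,.03);P.append(((l+r)/2)[:2]);print(y,P[-1],np.linalg.norm(l-r))
P=np.array(P);d=P[0]-P[-1];d/=np.linalg.norm(d);print("dir",d,np.arctan2(d[1],d[0]))
for uv,z in(((316,264),.03),((317,122),.006),((258,135),.006),((377,134),.006),((242,66),.076),((391,67),.076),((392,93),.076),((242,93),.076),((266,57),.006),((364,57),.006)):
    X=wonz(uv,s,z);print(uv,z,X[:2], "along",(X[:2]-P[0])@d)
v=cv2.resize(im[40:150,230:400],None,fx=4.5,fy=4.5,interpolation=cv2.INTER_NEAREST);cv2.imwrite("pics/w2c.png",v)
E
```

```text
140 [ 0.5397 -0.15  ] 0.01669186657564885
170 [ 0.5378 -0.1259] 0.017613487824767633
200 [ 0.5358 -0.1016] 0.017007835139191515
230 [ 0.5333 -0.0768] 0.01728179714675467
255 [ 0.5313 -0.0556] 0.01757564295913037
dir [ 0.0894 -0.996 ] -1.4812590945568034
(316, 264) 0.03 [ 0.5297 -0.0478] along -0.10264788000469093
(317, 122) 0.006 [ 0.5408 -0.1664] along 0.016426461530555044
(258, 135) 0.006 [ 0.5906 -0.1508] along 0.0054177269556101235
(377, 134) 0.006 [ 0.4882 -0.1618] along 0.0072350485087813105
(242, 66) 0.076 [ 0.5947 -0.1965] along 0.05128829530777426
(391, 67) 0.076 [ 0.4934 -0.2056] along 0.05124676861126575
(392, 93) 0.076 [ 0.4911 -0.1871] along 0.032680042568165056
(242, 93) 0.076 [ 0.5926 -0.1772] along 0.03187945181097089
(266, 57) 0.006 [ 0.5906 -0.2211] along 0.0754147182842924
(364, 57) 0.006 [ 0.5061 -0.2291] along 0.07585072877220307
```

View pics/w2c.png

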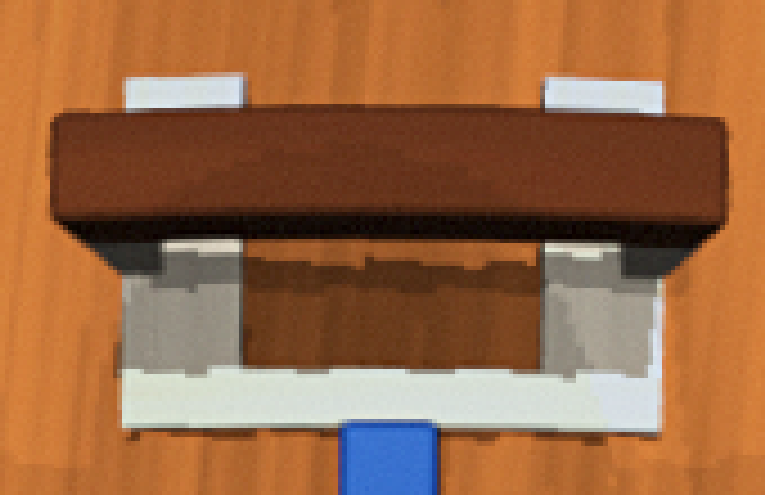

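>>> arm_command(
  fingers=[-1,-1,-1,-1,-1,-1,-1,-1],
  dp=[
    [0,-0.015,0],
    [0.002,-0.015,0],
    [0.002,-0.015,0],
    [0.002,-0.015,0],
    [0.002,-0.015,0],
    [0.002,-0.015,0],
    [0,-0.01,0],
    [0,-0.01,0],
  ],
  roll=[-0.14,-0.14,-0.14,-0.14,-0.14,-0.14,-0.14,-0.14],
)

```text
t: 6.35
eef_pos: [0.5358, -0.1885, 0.1587]
ee_rot: [3.137, -0.013, -2.636]
force: [-0.1, 0.2, 0.5]
width: 0.0881
```

>>> arm_command(
  fingers=[-1,-1,-1,-1,-1],
  dp=[
    [0,0,0],
    [0,0,0],
    [0,0,0],
    [0,0,0],
    [0,0,0],
  ],
  roll=[-0.14,-0.14,-0.1,0,0],
)

```text
t: 6.85
eef_pos: [0.5313, -0.1899, 0.1499]
ee_rot: [3.133, -0.026, -3.036]
force: [0.3, -0.5, -0.1]
width: 0.088
```

>>> arm_command(
  fingers=[-1,-1,-1,-1],
  dp=[
    [0.005,-0.001,-0.01],
    [0.006,-0.001,-0.03],
    [0,0,0],
    [0,0,0],
  ],
  roll=[-0.015,0,0,0],
)

```text
t: 7.25
eef_pos: [0.5429, -0.1919, 0.107]
ee_rot: [3.132, -0.027, -3.046]
force: [-0.0, -0.2, 1.5]
width: 0.0873
```

```bash
python3 - <<'E'
from h import *
s=get_state();print(s["eef_pos"],s["ee_rot"],s["t"],s["q"]);R=from_rot(s["ee_rot"]);print(R)
cv2.imwrite("pics/w3.png",grab_frame("wrist"))
s=get_state();print(s["eef_pos"],s["ee_rot"])
E
```

```text
[ 0.54291813 -0.19190813  0.10704888] [ 3.13246339 -0.0272309  -3.04599169] 7.25 [-0.00463409  0.31921215 -0.33980476 -0.00787539 -0.93980168 -1.46595039]
[[-0.99506466 -0.095204   -0.0279735 ]
 [-0.09542002  0.99541595  0.00648855]
 [ 0.02722753  0.00912575 -0.99958761]]
[ 0.54245093 -0.19173637  0.10676335] [ 3.13197874 -0.02787328 -3.04636893]
```

View pics/w3.png

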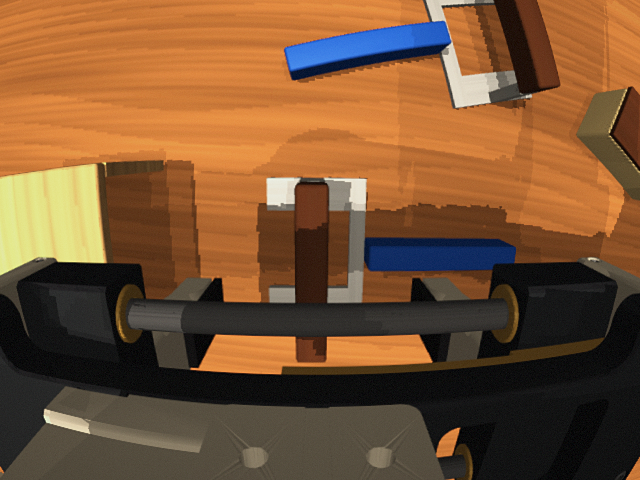

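>>> arm_command(
  fingers=[-1,-1,-1,-1,-1],
  dp=[
    [0,0,-0.02],
    [0,0,-0.02],
    [0,0,-0.012],
    [0,0,0],
    [0,0,0],
  ],
  roll=[-0.005,0,0,0,0],
)

```text
t: 7.8
eef_pos: [0.5452, -0.192, 0.0584]
ee_rot: [3.134, -0.021, -3.049]
force: [-0.0, -0.0, 1.1]
width: 0.0878
```

>>> arm_command(
  fingers=[-1,-1,1,1,1,1,1,1],
  dp=[
    [-0.002,0,-0.012],
    [0,0,0],
    [0,0,0],
    [0,0,0],
    [0,0,0],
    [0,0,0],
    [0,0,0],
    [0,0,0],
  ],
  roll=[-0.003,0,0,0,0,0,0,0],
  newtons=55,
)

```text
t: 8.6
eef_pos: [0.5449, -0.1922, 0.0486]
ee_rot: [3.135, -0.016, -3.052]
force: [0.0, -0.6, -0.4]
width: 0.0447
```

>>> arm_command(
  fingers=[1,1,1,1,1],
  dp=[
    [0,0,0],
    [0,0,0],
    [0,0,0],
    [0,0,0],
    [0,0,0],
  ],
  roll=[0,0,0,0,0],
)

```text
t: 9.1
eef_pos: [0.5449, -0.1924, 0.0487]
ee_rot: [3.135, -0.016, -3.052]
force: [-0.7, 0.3, -0.1]
width: 0.0177
```

```bash
python3 - <<'E'
from h import *
s=get_state();print(s["eef_pos"],s["ee_rot"],s["t"],s["width"],s["force"],s["moment"])
cv2.imwrite("pics/w4.png",grab_frame("wrist"))
import json;json.dump([list(s["eef_pos"]),list(s["ee_rot"])],open("grasp.json","w"))
E
```

```text
[ 0.54494013 -0.1923953   0.04870922] [ 3.13492186 -0.01630334 -3.05151023] 9.1 0.01774839694814058 [-0.70780886  0.29162368 -0.09776466] [-0.05107532 -0.09431023 -0.02239424]
```

View pics/w4.png

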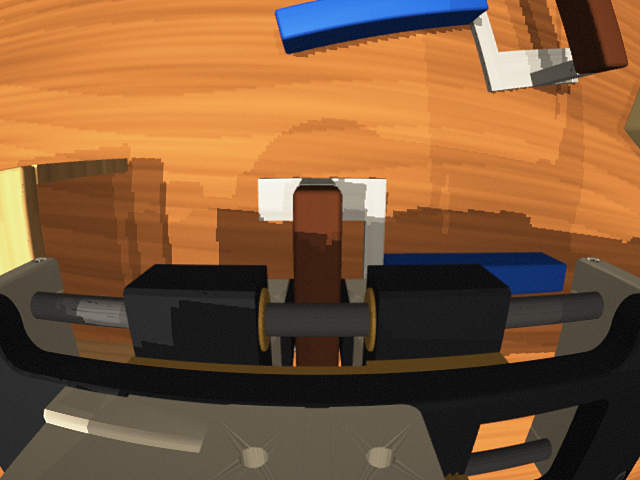

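>>> arm_command(
  fingers=[1,1,1,1,1,1,1],
  dp=[
    [0,0,0.01],
    [0,0,0.025],
    [0,0,0.03],
    [0,0,0.03],
    [0,0,0.03],
    [0,0,0.015],
    [0,0,0],
  ],
  roll=[0,0,0,0,0,0,0],
)

```text
t: 9.85
eef_pos: [0.5404, -0.1914, 0.1942]
ee_rot: [3.132, -0.023, -3.053]
force: [-0.2, 0.8, -3.1]
width: 0.0175
```

```bash
cat >> h.py <<'E'
import json
def tilt():
    g=json.load(open("grasp.json"));s=get_state()
    R=from_rot(s["ee_rot"])@from_rot(g[1]).T   # puller rotation since the grasp
    yaw=np.arctan2(R[1,0],R[0,0]);z=R[:,2]
    py=-1.481+yaw;ax=np.array([np.cos(py),np.sin(py),0]);lat=np.array([-np.sin(py),np.cos(py),0])
    o=np.array([0.5435,-0.1925,0])-np.array(g[0]);O=s["eef_pos"]+R@o
    print("t",s["t"],"tcp",s["eef_pos"].round(4),"puller yaw deg",np.degrees(py).round(2),"nose-up deg",np.degrees(-z@ax).round(2),"roll(left up) deg",np.degrees(z@lat*-1).round(2),"origin",O.round(4),"F",s["force"].round(1),"M",s["moment"].round(2),"w",round(s["width"],4))
    return s,O,py
E
python3 - <<'E'
from h import *
tilt();print(get_state()["q"])
cv2.imwrite("pics/w5.png",grab_frame("side"))
E
```

```text
t 9.85 tcp [ 0.5404 -0.1914  0.1942] puller yaw deg -84.92 nose-up deg -0.15 roll(left up) deg -0.39 origin [ 0.5387 -0.1914  0.1455] F [-0.2  0.8 -3.1] M [-0.12 -0.32  0.02] w 0.0175
[-0.00422749  0.23163143 -0.24059085 -0.00778666 -1.12249353 -1.47422717]
```

View pics/w5.png

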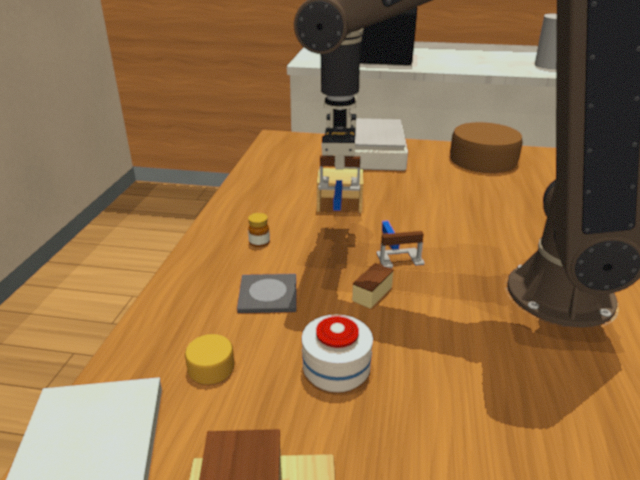

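>>> arm_command(
  fingers=[1,1,1,1,1,1,1,1],
  dp=[
    [0,0.01,0.001],
    [-0.001,0.01,0.001],
    [-0.001,0.01,0.001],
    [-0.001,0.01,0.001],
    [-0.001,0.01,0.001],
    [-0.001,0.01,0.001],
    [-0.001,0.01,0.001],
    [-0.001,0.01,0.001],
  ],
  roll=[0.05,0.075,0.075,0.075,0.075,0.075,0.075,0.075],
)

```text
t: 10.7
eef_pos: [0.5248, -0.1084, 0.1888]
ee_rot: [3.121, -0.041, -2.461]
force: [0.3, -0.3, -3.2]
width: 0.0182
```

```bash
python3 -c "
from h import *
tilt()"
```

```text
t 10.7 tcp [ 0.5248 -0.1084  0.1888] puller yaw deg -51.01 nose-up deg -0.8 roll(left up) deg -1.42 origin [ 0.5223 -0.1095  0.1401] F [ 0.3 -0.3 -3.2] M [ 0.05 -0.33 -0.01] w 0.0182
```

>>> arm_command(
  fingers=[1,1,1,1,1,1,1,1],
  dp=[
    [0.003,0,0.003],
    [0.003,0,0.003],
    [0.003,0,0.003],
    [0.003,0,0.003],
    [0.003,0,0.003],
    [0.003,0,0.003],
    [0.003,0,0.003],
    [0.003,0,0.003],
  ],
  roll=[0.12,0.14,0.14,0.14,0.14,0.14,0.14,0.14],
)

```text
t: 11.5
eef_pos: [0.5411, -0.1061, 0.1996]
ee_rot: [3.099, -0.045, -1.315]
force: [-0.1, -0.4, -2.9]
width: 0.0173
```

```bash
python3 -c "
from h import *
tilt()"
```

```text
t 11.5 tcp [ 0.5411 -0.1061  0.1996] puller yaw deg 14.58 nose-up deg -2.05 roll(left up) deg -1.66 origin [ 0.5401 -0.1093  0.1509] F [-0.1 -0.4 -2.9] M [ 0.25 -0.17  0.02] w 0.0173
```

>>> arm_command(
  fingers=[1,1,1,1,1,1,1,1],
  dp=[
    [0.002,0,0],
    [0.002,0,0],
    [0.002,0,0],
    [0.002,0,0],
    [0.001,0,0],
    [0.001,0,0],
    [0,0,0],
    [0,0,0],
  ],
  roll=[0.14,0.14,0.14,0.14,0.14,0.14,0.07,0],
)

```text
t: 12.3
eef_pos: [0.5436, -0.1054, 0.1859]
ee_rot: [3.086, -0.028, -0.364]
force: [-0.3, 0.7, -2.7]
width: 0.0174
```

```bash
python3 -c "
from h import *
tilt()"
```

```text
t 12.3 tcp [ 0.5436 -0.1054  0.1859] puller yaw deg 69.09 nose-up deg -2.78 roll(left up) deg -0.69 origin [ 0.5446 -0.1083  0.1373] F [-0.3  0.7 -2.7] M [ 0.28  0.05 -0.05] w 0.0174
```

>>> arm_command(
  fingers=[1,1,1,1,1,1,1],
  dp=[
    [0,0,-0.02],
    [0,0,-0.025],
    [0,0,-0.025],
    [0,0,-0.025],
    [0,0,-0.015],
    [0,0,0],
    [0,0,0],
  ],
  roll=[0,0,0,0,0,0,0],
)

```text
t: 13.0
eef_pos: [0.5393, -0.1056, 0.0672]
ee_rot: [3.083, -0.021, -0.382]
force: [-0.3, 0.3, -2.0]
width: 0.0176
```

```bash
python3 -c "
from h import *
tilt()"
```

```text
t 13.0 tcp [ 0.5393 -0.1056  0.0672] puller yaw deg 68.08 nose-up deg -2.96 roll(left up) deg -0.27 origin [ 0.5399 -0.1086  0.0185] F [-0.3  0.3 -2. ] M [ 0.26 -0.06 -0.04] w 0.0176
```

>>> arm_command(
  fingers=[1,1,1,1],
  dp=[
    [0,0,-0.009],
    [0,0,-0.004],
    [0,0,-0.003],
    [0,0,0],
  ],
  roll=[0,0,0,0],
)

```text
t: 13.4
eef_pos: [0.5407, -0.1054, 0.0519]
ee_rot: [3.085, -0.024, -0.383]
force: [-0.5, -0.6, -3.5]
width: 0.0178
```

```bash
python3 -c "
from h import *
tilt()"
```

```text
t 13.4 tcp [ 0.5407 -0.1054  0.0519] puller yaw deg 67.99 nose-up deg -2.86 roll(left up) deg -0.44 origin [ 0.5415 -0.1083  0.0033] F [-0.5 -0.6 -3.5] M [0.25 0.09 0.02] w 0.0178
```

>>> arm_command(
  fingers=[1,1,-1,-1,-1,-1,-1],
  dp=[
    [0,0,-0.003],
    [0,0,0],
    [0,0,0],
    [0,0,0],
    [0,0,0],
    [0,0,0],
    [0,0,0],
  ],
  roll=[0,0,0,0,0,0,0],
)

```text
t: 14.1
eef_pos: [0.5435, -0.1055, 0.0518]
ee_rot: [3.087, -0.03, -0.382]
force: [0.7, 0.3, 0.2]
width: 0.0522
```

```bash
python3 - <<'E'
from h import *
s=get_state();print(s["eef_pos"],s["ee_rot"],s["width"])
cv2.imwrite("pics/w6.png",grab_frame("wrist"));cv2.imwrite("pics/s6.png",grab_frame("scene"));cv2.imwrite("pics/d6.png",grab_frame("side"))
E
```

```text
[ 0.54350068 -0.10549863  0.05180152] [ 3.08684973 -0.02966727 -0.3819071 ] 0.05216385496580075
```

View pics/w6.png

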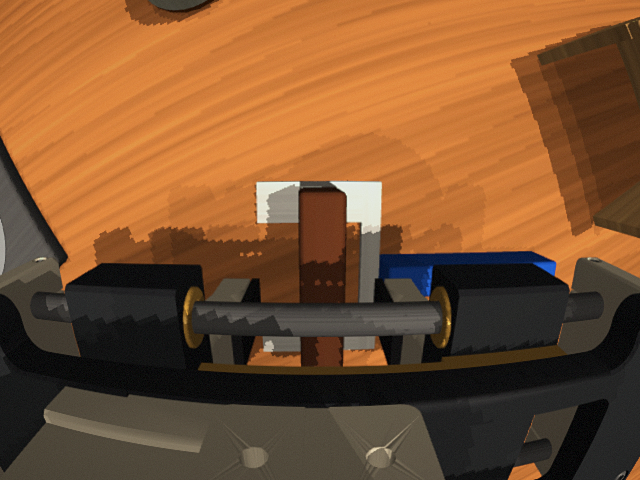

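View pics/d6.png

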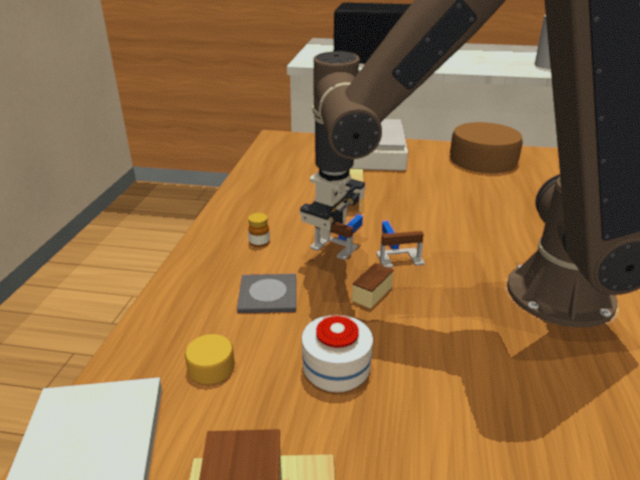

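```bash
python3 - <<'E'
from h import *
for n,r in (("start",(3.13995,-.00013,-1.5709)),("w1",(3.1372,.0016,-1.4795)),("tail low",(-3.134,-.002,-1.476)),("pulled",(-3.127,-.005,-1.472)),("up",(-3.132,-.005,-1.474)),("rot8",(3.137,-.013,-2.636)),("rot11",(3.133,-.026,-3.036)),("desc",(3.132,-.027,-3.046)),("low",(3.135,-.016,-3.052)),("lift",(3.132,-.023,-3.053)),("r1",(3.121,-.041,-2.461)),("r2",(3.099,-.045,-1.315)),("r3",(3.086,-.028,-.364)),("d1",(3.083,-.021,-.382)),("d2",(3.085,-.024,-.383)),("open",(3.087,-.030,-.382))):
    R=from_rot(r);z=R[:,2]; print(n,"world",np.degrees(z[:2]).round(2),"body",np.degrees((R.T@[0,0,-1])[:2]).round(2),"yaw",r[2])
E
```

```text
start world [-0.09 -0.01] body [-0.01 -0.09] yaw -1.5709
w1 world [-0.26  0.07] body [ 0.09 -0.25] yaw -1.4795
tail low world [ 0.44 -0.07] body [-0.11  0.44] yaw -1.476
pulled world [ 0.86 -0.2 ] body [-0.29  0.84] yaw -1.472
up world [ 0.57 -0.23] body [-0.29  0.55] yaw -1.474
rot8 world [-0.78 -0.13] body [-0.74 -0.26] yaw -2.636
rot11 world [-1.53  0.33] body [-1.49 -0.49] yaw -3.036
desc world [-1.59  0.4 ] body [-1.55 -0.55] yaw -3.046
low world [-0.95  0.29] body [-0.92 -0.38] yaw -3.052
lift world [-1.36  0.43] body [-1.32 -0.55] yaw -3.053
r1 world [-2.57 -0.56] body [-2.35 -1.18] yaw -2.461
r2 world [-1.71 -3.11] body [-2.58 -2.44] yaw -1.315
r3 world [ 0.36 -3.55] body [-1.6  -3.18] yaw -0.364
d1 world [-0.14 -3.56] body [-1.2  -3.35] yaw -0.382
d2 world [ 0.06 -3.52] body [-1.37 -3.24] yaw -0.383
open world [ 0.43 -3.54] body [-1.72 -3.12] yaw -0.382
```

>>> arm_command(
  fingers=[-1,-1,-1,-1,-1,-1,-1,-1],
  dp=[
    [0,0,0.015],
    [0,0,0.03],
    [0,0,0.03],
    [0,0,0.03],
    [0,0,0.003],
    [0,0,0.003],
    [0,0,0.003],
    [0,0,0.003],
  ],
  roll=[0,0,0,0,0.14,0.14,0.14,0.14],
)

```text
t: 15.05
eef_pos: [0.542, -0.1056, 0.1726]
ee_rot: [3.084, -0.028, 0.196]
force: [0.1, -0.1, -0.4]
width: 0.0877
```

```bash
cat >> h.py <<'E'
def tl():
    s=get_state();R=from_rot(s["ee_rot"]);print("t",s["t"],s["eef_pos"].round(4),"yaw",s["ee_rot"][2].round(3),"world",np.degrees(R[:2,2]).round(2),"body",np.degrees((R.T@[0,0,-1])[:2]).round(2),"q",s["q"].round(3))
    return s
E
python3 - <<'E'
from h import *
s=tl()
cv2.imwrite("pics/w7.png",grab_frame("wrist"))
E
```

```text
t 15.05 [ 0.542  -0.1056  0.1726] yaw 0.196 world [ 2.23 -2.95] body [-1.61 -3.32] q [ 0.204  0.172 -0.405  0.071 -0.967  1.523]
```

View pics/w7.png

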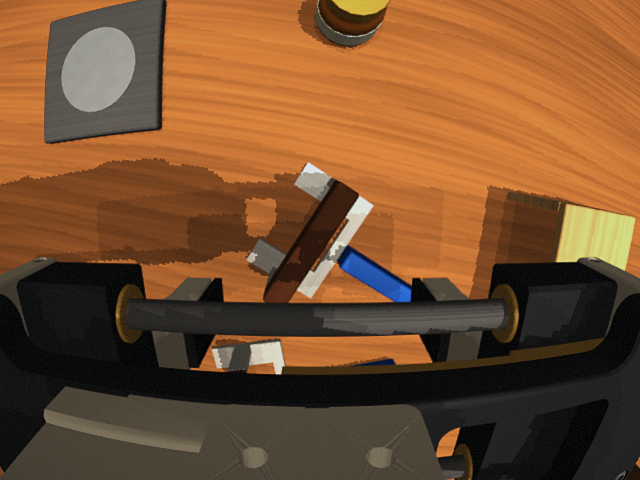

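>>> arm_command(
  fingers=[-1,-1,-1,-1,-1,-1,-1,-1],
  dp=[
    [0,0,0.002],
    [0,0,0.002],
    [0,0,0.002],
    [0,0,0.002],
    [0,0,0.002],
    [0,0,0.002],
    [0,0,0.002],
    [0,0,0.002],
  ],
  roll=[0.14,0.14,0.14,0.14,0.14,0.14,0.01,0.01],
)

```text
t: 15.9
eef_pos: [0.5412, -0.1057, 0.1887]
ee_rot: [3.085, -0.028, 1.067]
force: [-0.2, -0.2, 0.1]
width: 0.0877
```

```bash
python3 -c "
from h import *
tl()"
```

```text
t 15.9 [ 0.5412 -0.1057  0.1887] yaw 1.067 world [ 3.61 -0.14] body [-1.63 -3.22] q [ 0.172  0.147 -0.373  0.016 -0.989  2.457]
```

>>> arm_command(
  fingers=[-1,-1,-1,-1,-1,-1,-1,-1],
  dp=[
    [0,0,0.002],
    [0,0,0.002],
    [0,0,0.002],
    [0,0,0.002],
    [0,0,0.002],
    [0,0,0.002],
    [0,0,0.002],
    [0,0,0.002],
  ],
  roll=[0,0,0,0,0,0,0,0],
)

```text
t: 16.7
eef_pos: [0.5411, -0.1054, 0.2059]
ee_rot: [3.086, -0.028, 1.056]
force: [0.1, 0.1, 0.0]
width: 0.0878
```

```bash
python3 -c "
from h import *
tl()"
```

```text
t 16.7 [ 0.5411 -0.1054  0.2059] yaw 1.056 world [ 3.57 -0.17] body [-1.61 -3.19] q [ 0.173  0.133 -0.349  0.016 -1.029  2.446]
```

>>> arm_command(
  fingers=[-1,-1,-1,-1,-1,-1,-1,-1],
  dp=[
    [0,0.003,0],
    [0,-0.003,0],
    [0,0.003,0],
    [0,-0.003,0],
    [0,0.003,0],
    [0,-0.003,0],
    [0,0.003,0],
    [0,-0.003,0],
  ],
  roll=[0.01,0.01,0.01,0.01,0.01,0.01,0.01,0.01],
)

```text
t: 17.5
eef_pos: [0.5411, -0.1052, 0.2059]
ee_rot: [3.086, -0.028, 1.144]
force: [-0.1, 0.1, 1.2]
width: 0.0878
```

```bash
python3 -c "
from h import *
tl()"
```

```text
t 17.5 [ 0.5411 -0.1052  0.2059] yaw 1.144 world [3.57 0.14] body [-1.61 -3.19] q [ 0.169  0.133 -0.345  0.009 -1.03   2.54 ]
```

>>> arm_command(
  fingers=[-1,-1,-1,-1,-1,-1,-1,-1],
  dp=[
    [0.01,0,0],
    [0.01,0,0],
    [0.01,0,0],
    [0.01,0,0],
    [-0.01,0,0],
    [-0.01,0,0],
    [-0.01,0,0],
    [-0.01,0,0],
  ],
  roll=[0,0,0,0,0,0,0,0],
)

```text
t: 18.3
eef_pos: [0.5442, -0.1056, 0.2044]
ee_rot: [3.087, -0.027, 1.143]
force: [0.4, 0.1, 0.7]
width: 0.0874
```

```bash
python3 -c "
from h import *
tl()"
```

```text
t 18.3 [ 0.5442 -0.1056  0.2044] yaw 1.143 world [3.47 0.11] body [-1.54 -3.11] q [ 0.168  0.141 -0.34   0.01  -1.03   2.541]
```

>>> arm_command(
  fingers=[-1,-1,-1,-1],
  dp=[
    [0,0,0],
    [0,0,0],
    [0,0,0],
    [0,0,0],
  ],
  roll=[-0.14,-0.14,-0.14,-0.14],
)

```text
t: 18.7
eef_pos: [0.5392, -0.1059, 0.2062]
ee_rot: [3.086, -0.03, 0.565]
force: [-0.5, 0.3, 0.0]
width: 0.0876
```

```bash
python3 -c "
from h import *
tl()"
```

```text
t 18.7 [ 0.5392 -0.1059  0.2062] yaw 0.565 world [ 3.13 -1.78] body [-1.69 -3.18] q [ 0.192  0.131 -0.363  0.048 -1.03   1.919]
```

>>> arm_command(
  fingers=[-1,-1,-1,-1,-1,-1,-1,-1],
  dp=[
    [0,0,0],
    [0,0,0],
    [0,0,0],
    [0,0,0],
    [0,0,-0.01],
    [0,0,-0.02],
    [0,0,-0.03],
    [0,0,0],
  ],
  roll=[-0.14,-0.14,-0.14,-0.14,-0.14,-0.14,-0.1,0],
)

```text
t: 19.5
eef_pos: [0.533, -0.1058, 0.1494]
ee_rot: [3.088, -0.038, -0.417]
force: [-0.8, -0.0, 0.5]
width: 0.0876
```

```bash
python3 - <<'E'
from h import *
s=tl()
cv2.imwrite("pics/w8.png",grab_frame("wrist"))
E
```

```text
t 19.5 [ 0.533  -0.1058  0.1494] yaw -0.417 world [ 0.75 -3.68] body [-2.18 -3.06] q [ 0.213  0.195 -0.44   0.081 -0.938  0.892]
```

View pics/w8.png

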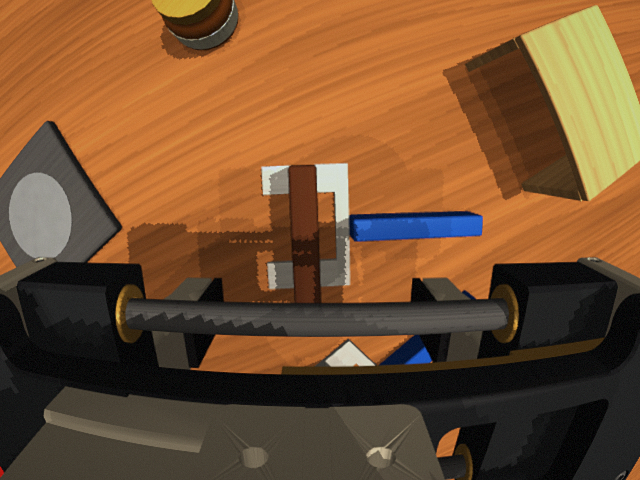

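```bash
python3 - <<'E'
from h import *
s=get_state()
np.set_printoptions(precision=4,suppress=True)
e=[wonz(p,s,.076)[:2] for p in((291,166),(315,166),(293,295),(321,295))]
t=[wonz(p,s,.03)[:2] for p in((482,224),(352,227))]
print(e);far=(e[0]+e[1])/2;nr=(e[2]+e[3])/2;d=(nr-far)/np.linalg.norm(nr-far)
print("bar dir",d,np.arctan2(-d[0],d[1])-0,"centre",far+.052*d)
w=[wonz(p,s,.006)[:2] for p in((261,165),(261,194),(348,164),(349,289))];print("tip far corner",w)
ax=w[0]-w[2];print("axis yaw",np.degrees(np.arctan2(*ax[::-1])))
x=(t[1]-t[0]);x/=np.linalg.norm(x);print("tail axis yaw",np.degrees(np.arctan2(*x[::-1])),"tail end",t[0],"centre from tail",t[0]+.15*x)
E
```

```text
[array([ 0.5932, -0.118 ]), array([ 0.587 , -0.1319]), array([ 0.5148, -0.0839]), array([ 0.5069, -0.1011])]
bar dir [-0.9253  0.3793] 1.181793210261904 centre [ 0.542  -0.1053]
tip far corner [array([ 0.6046, -0.0948]), array([ 0.5828, -0.0848]), array([ 0.5763, -0.1605]), array([ 0.4765, -0.1195])]
axis yaw 66.70336084314364
tail axis yaw 67.58080634089966 tail end [ 0.4885 -0.2453] centre from tail [ 0.5458 -0.1066]
```

>>> arm_command(
  fingers=[-1,-1,-1,-1,-1],
  dp=[
    [0.005,-0.001,-0.02],
    [0.004,0,-0.03],
    [0,0,-0.03],
    [0,0,-0.012],
    [0,0,0],
  ],
  roll=[0.014,0.014,0,0,0],
)

```text
t: 20.05
eef_pos: [0.5486, -0.1066, 0.0679]
ee_rot: [3.094, -0.055, -0.364]
force: [-0.1, -0.7, 0.5]
width: 0.0874
```

>>> arm_command(
  fingers=[-1,-1,-1,1,1,1,1,1],
  dp=[
    [-0.004,0,-0.012],
    [-0.002,0,-0.007],
    [0,0,0],
    [0,0,0],
    [0,0,0],
    [0,0,0],
    [0,0,0],
    [0,0,0],
  ],
  roll=[-0.025,0,0,0,0,0,0,0],
)

```text
t: 20.85
eef_pos: [0.5457, -0.1062, 0.0537]
ee_rot: [3.098, -0.063, -0.386]
force: [-1.2, -0.3, -0.8]
width: 0.053
```

>>> arm_command(
  fingers=[1,1,1,1,1],
  dp=[
    [0,0,0],
    [0,0,0],
    [0,0,0],
    [0,0,0],
    [0,0,0],
  ],
  roll=[0,0,0,0,0],
)

```text
t: 21.35
eef_pos: [0.5458, -0.1062, 0.054]
ee_rot: [3.098, -0.063, -0.386]
force: [-2.3, 1.6, 4.8]
width: 0.0179
```

```bash
python3 -c "
from h import *
tl()"
```

```text
t 21.35 [ 0.5458 -0.1062  0.054 ] yaw -0.386 world [ 2.39 -3.65] body [-3.59 -2.47] q [ 0.209  0.314 -0.556  0.114 -0.677  0.886]
```

>>> arm_command(
  fingers=[1,1,1,1,1,1,1,1],
  dp=[
    [0,0,0.02],
    [0,0,0.035],
    [0,0,0.04],
    [0,0,0.03],
    [0,0,0.003],
    [0,0,0.003],
    [0,0,0.003],
    [0,0,0.003],
  ],
  roll=[0,0,0,0,0.14,0.14,0.14,0.14],
)

```text
t: 22.15
eef_pos: [0.54, -0.1055, 0.1911]
ee_rot: [3.096, -0.053, 0.19]
force: [-0.3, -0.9, -3.4]
width: 0.0176
```

```bash
python3 -c "
from h import *
tl()"
```

```text
t 22.15 [ 0.54   -0.1055  0.1911] yaw 0.19 world [ 3.48 -1.99] body [-3.05 -2.61] q [ 0.197  0.14  -0.392  0.055 -0.986  1.534]
```

>>> arm_command(
  fingers=[1,1,1,1,1,1,1,1],
  dp=[
    [0,0,0.001],
    [0,0,0.001],
    [0,0,0.001],
    [0,0,0.001],
    [0,0,0.001],
    [0,0,0.001],
    [0,0,0.001],
    [0,0,0],
  ],
  roll=[0.14,0.14,0.14,0.14,0.14,0.14,0.1,0],
)

```text
t: 22.95
eef_pos: [0.5344, -0.1044, 0.1928]
ee_rot: [3.106, -0.049, 1.17]
force: [-0.6, 0.3, -3.2]
width: 0.0176
```

```bash
python3 -c "
from h import *
tl()"
```

```text
t 22.95 [ 0.5344 -0.1044  0.1928] yaw 1.17 world [2.98 1.79] body [-2.81 -2.05] q [ 0.15   0.143 -0.35  -0.027 -1.022  2.604]
```

>>> arm_command(
  fingers=[1,1,1,1,1,1,1,1],
  dp=[
    [0.003,0.04,0.001],
    [0.003,0.049,0.001],
    [0.003,0.049,0.001],
    [0.003,0.049,0.001],
    [0.003,0.049,0.001],
    [0.003,0.049,0.001],
    [0.003,0.049,0.001],
    [0.003,0.04,0],
  ],
  roll=[0,0,0,0,0,0,0,0],
)

```text
t: 23.75
eef_pos: [0.553, 0.2754, 0.1961]
ee_rot: [3.112, -0.046, 1.131]
force: [1.2, -0.4, -2.7]
width: 0.0177
```

```bash
python3 -c "
from h import *
tl()"
```

```text
t 23.75 [0.553  0.2754 0.1961] yaw 1.131 world [2.66 1.64] body [-2.62 -1.71] q [ 0.786  0.254 -0.216  0.015 -1.047  1.908]
```

>>> arm_command(
  fingers=[1,1,1,1,1,1,1,1],
  dp=[
    [0,0.003,0],
    [0,0.003,0],
    [0,0.003,0],
    [0,0.003,0],
    [0,0,-0.002],
    [0,0,-0.002],
    [0,0,-0.002],
    [0,0,-0.002],
  ],
  roll=[0,0,0,0,0,0,0,0],
)

```text
t: 24.55
eef_pos: [0.5518, 0.2895, 0.1851]
ee_rot: [3.114, -0.043, 1.122]
force: [-0.3, 0.5, -2.9]
width: 0.0173
```

```bash
python3 - <<'E'
from h import *
tl()
for n in("scene","side","wrist"): cv2.imwrite(f"pics/{n}9.png",grab_frame(n))
a=cv2.imread("pics/scene9.png");b=cv2.imread("pics/side9.png")
cv2.imwrite("pics/c9.png",np.hstack([cv2.resize(a[150:330,350:550],None,fx=2,fy=2),cv2.resize(b[230:410,210:410],None,fx=2,fy=2)]))
E
```

```text
t 24.55 [0.5518 0.2895 0.1851] yaw 1.122 world [2.51 1.54] body [-2.48 -1.59] q [ 0.804  0.273 -0.217  0.015 -1.031  1.881]
```

View pics/c9.png

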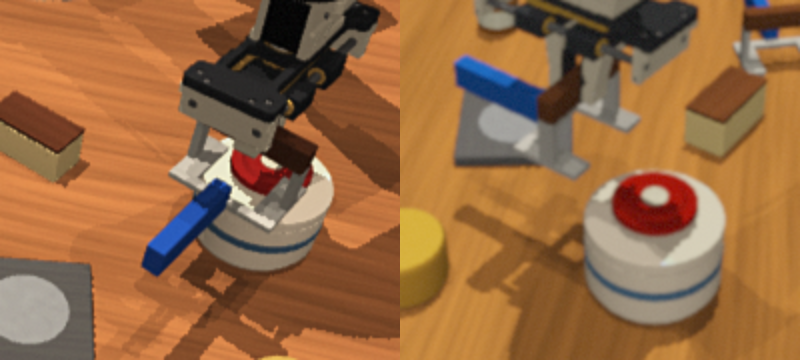

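View pics/wrist9.png

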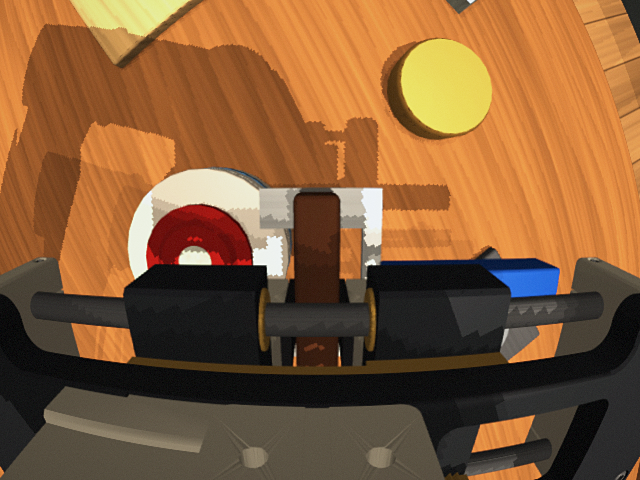

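>>> arm_command(
  fingers=[1,1,1,1,1,1,1,1],
  dp=[
    [0,0,0],
    [0,0,0],
    [0,0,0],
    [0,0,0],
    [0,0,0],
    [0,0,0],
    [0,0,0],
    [0,0,0],
  ],
  roll=[0.14,0.14,0.14,0.14,-0.14,-0.14,-0.14,-0.14],
)

```text
t: 25.5
eef_pos: [0.5524, 0.2896, 0.186]
ee_rot: [3.112, -0.044, 1.139]
force: [0.5, -0.2, -2.3]
width: 0.0177
```

```bash
python3 - <<'E'
from h import *
tl()
E
```

```text
t 25.5 [0.5524 0.2896 0.186 ] yaw 1.139 world [2.58 1.57] body [-2.51 -1.69] q [ 0.804  0.272 -0.216  0.016 -1.032  1.897]
```

```bash
python3 - <<'E'
from h import *
a=cv2.imread("pics/scene9.png");b=cv2.imread("pics/side9.png")
cv2.imwrite("pics/c9b.png",np.hstack([cv2.resize(a[210:295,415:515],None,fx=4,fy=4,interpolation=2),cv2.resize(b[250:335,230:330],None,fx=4,fy=4,interpolation=2)]))
E
```

```text
(no output)
```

View pics/c9b.png

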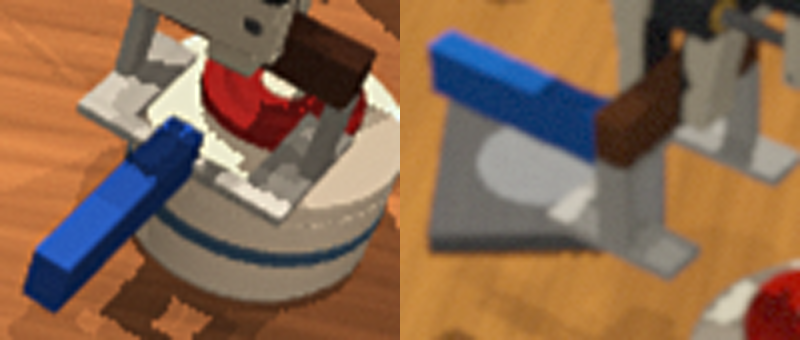

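```bash
python3 - <<'E'
from h import *
np.set_printoptions(precision=4,suppress=True)
S=lambda x,y:(415+x/4-.4,210+y/4-.4)
D=lambda x,y:(230+(x-400)/4-.4,250+y/4-.4)
def T(n,a,b):
    X=tri(S(*a),D(*b));print(n,X,"resid px",(proj("scene",X)-S(*a)).round(1),(proj("side",X)-D(*b)).round(1));return X
A=T("tailA",(72,272),(433,45));B=T("tailB",(37,252),(450,33))
W=T("webrear+y (z6 top)",(292,215),(552,210))
E=T("handle top rear +y corner",(345,105),(598,112))
# prediction
s=get_state();yaw=1.122+np.pi/2;d=np.array([np.cos(yaw),np.sin(yaw)]);l=np.array([-d[1],d[0]])
o=np.array([.5518,.2895]);print("pred tail end",o-.15*d,"web rear +-",o-.038*d-.052*l,o-.038*d+.052*l,"underside z",.1851-.054)
E
```

```text
tailA [0.6854 0.2299 0.1624] resid px [-0.5 -1.2] [-0.8  0.7]
tailB [0.68   0.2155 0.162 ] resid px [-0.1 -0.3] [-0.2  0.2]
webrear+y (z6 top) [0.6038 0.3199 0.1409] resid px [-0.5 -1.1] [-0.8  0.8]
handle top rear +y corner [0.5828 0.3247 0.1969] resid px [-1.7 -3.9] [-2.9  2.9]
pred tail end [0.6869 0.2244] web rear +- [0.6086 0.3199] [0.5635 0.2262] underside z 0.1311
```

>>> arm_command(
  fingers=[1,1,1,1,1],
  dp=[
    [0,0,-0.015],
    [0,0,-0.018],
    [0,0,-0.01],
    [0,0,0],
    [0,0,0],
  ],
  roll=[0,0,0,0,0],
)

```text
t: 26.0
eef_pos: [0.5533, 0.2904, 0.1434]
ee_rot: [3.11, -0.046, 1.134]
force: [0.3, -0.4, -2.2]
width: 0.0175
```

```bash
python3 - <<'E'
from h import *
tl()
a=grab_frame("scene");b=grab_frame("side")
cv2.imwrite("pics/s10.png",a);cv2.imwrite("pics/d10.png",b)
cv2.imwrite("pics/c10.png",np.hstack([cv2.resize(a[200:300,420:530],None,fx=3.6,fy=3.6,interpolation=2),cv2.resize(b[270:370,250:360],None,fx=3.6,fy=3.6,interpolation=2)]))
E
```

```text
t 26.0 [0.5533 0.2904 0.1434] yaw 1.134 world [2.74 1.64] body [-2.64 -1.79] q [ 0.805  0.309 -0.271  0.018 -0.937  1.889]
```

View pics/c10.png

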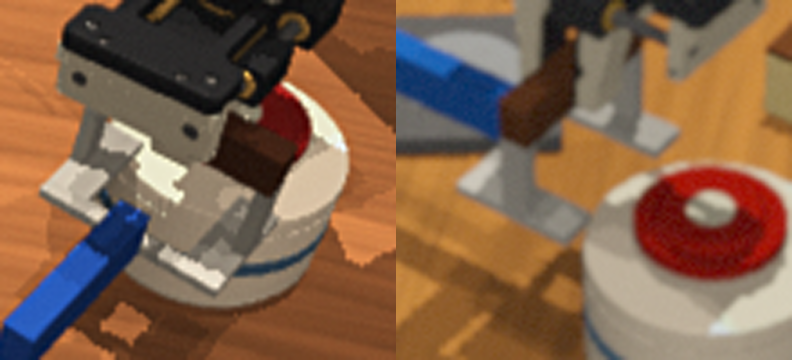

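```bash
python3 - <<'E'
from h import *
np.set_printoptions(precision=1,suppress=True)
s=get_state();yaw=1.134+np.pi/2-.003;d=np.array([np.cos(yaw),np.sin(yaw),0]);l=np.array([-d[1],d[0],0])
o=np.array([.5533-.0009,.2904-.0005,.1434-.054])+.0028*l
def P(n,x,y,z,p=0):
    p=np.radians(p);X=o+d*(x*np.cos(p)+0)+l*y+np.array([0,0,z+x*np.sin(p)]);return proj(n,X)
for p in(-2,0,2):
  print("pitch",p,"side near tip top/bot",P("side",.032,-.052,.006,p),P("side",.032,-.052,0,p),"near rear top",P("side",-.038,-.052,.006,p),"far tip",P("side",.032,.052,.006,p),"tailend top A",P("side",-.15,-.009,.03,p),"scene rear",P("scene",-.038,-.052,.006,p),P("scene",-.038,.052,.006,p),"tail B",P("scene",-.15,.009,.03,p))
b=cv2.imread("pics/d10.png");a=cv2.imread("pics/s10.png")
cv2.imwrite("pics/c10b.png",np.hstack([cv2.resize(b[275:345,225:340],None,fx=6.9,fy=6.9,interpolation=2)]))
E
```

```text
pitch -2 side near tip top/bot [296.2 336.5] [296.3 339. ] near rear top [266.1 320.9] far tip [328.4 306.6] tailend top A [235.7 277.6] scene rear [479.7 280. ] [430.6 252. ] tail B [419.7 287.9]
pitch 0 side near tip top/bot [296.2 336. ] [296.3 338.5] near rear top [266.1 321.5] far tip [328.4 306.2] tailend top A [235.9 279.7] scene rear [479.5 280.4] [430.5 252.5] tail B [419.2 289.9]
pitch 2 side near tip top/bot [296.2 335.5] [296.3 338. ] near rear top [266.2 322. ] far tip [328.4 305.7] tailend top A [236.1 281.9] scene rear [479.3 280.9] [430.3 253. ] tail B [418.7 291.8]
```

View pics/c10b.png

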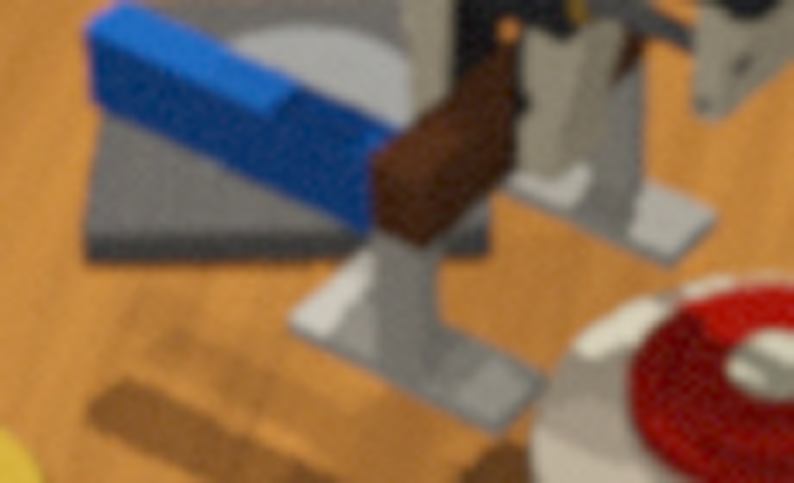

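>>> arm_command(
  fingers=[1,1,1],
  dp=[
    [0,0,-0.004],
    [0,0,-0.002],
    [0,0,0],
  ],
  roll=[0,0,0],
)

```text
t: 26.4
eef_pos: [0.5541, 0.2911, 0.1389]
ee_rot: [3.109, -0.049, 1.134]
force: [0.4, -0.3, -3.2]
width: 0.0176
```

```bash
python3 - <<'E'
from h import *
tl()
E
```

```text
t 26.4 [0.5541 0.2911 0.1389] yaw 1.134 world [2.87 1.77] body [-2.82 -1.85] q [ 0.805  0.313 -0.277  0.018 -0.924  1.889]
```

>>> arm_command(
  fingers=[1,1,1,1],
  dp=[
    [-0.01,0.0045,-0.002],
    [-0.012,0.005,-0.001],
    [0,0,0],
    [0,0,0],
  ],
  roll=[0,0,0,0],
)

```text
t: 26.8
eef_pos: [0.5299, 0.3014, 0.136]
ee_rot: [3.109, -0.049, 1.134]
force: [0.4, -0.0, -2.9]
width: 0.0175
```

```bash
python3 - <<'E'
from h import *
tl();print(get_state()["force"])
a=grab_frame("scene");b=grab_frame("side")
cv2.imwrite("pics/s11.png",a);cv2.imwrite("pics/d11.png",b)
cv2.imwrite("pics/c11.png",np.hstack([cv2.resize(a[200:300,420:530],None,fx=3.6,fy=3.6,interpolation=2),cv2.resize(b[290:365,260:360],None,fx=4,fy=4.8,interpolation=2)]))
E
```

```text
t 26.8 [0.5299 0.3014 0.136 ] yaw 1.134 world [2.88 1.78] body [-2.83 -1.85] q [ 0.848  0.291 -0.318  0.022 -0.905  1.843]
[ 0.41497143 -0.03353679 -2.91358717]
```

View pics/c11.png

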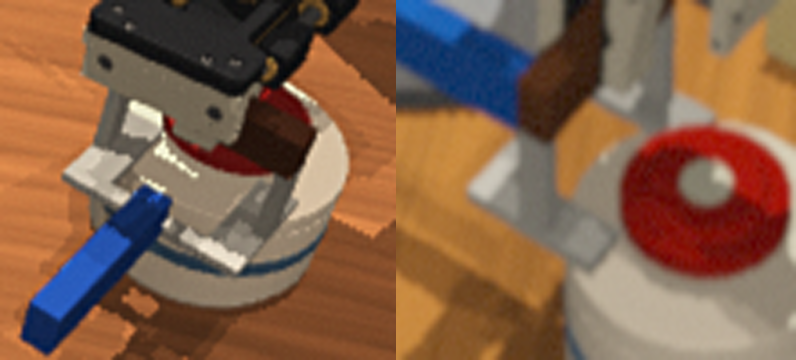

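>>> arm_command(
  fingers=[1,1,1],
  dp=[
    [-0.011,0.005,0],
    [-0.011,0.005,0],
    [0,0,0],
  ],
  roll=[0,0,0],
)

```text
t: 27.2
eef_pos: [0.5069, 0.3118, 0.1359]
ee_rot: [3.109, -0.05, 1.133]
force: [0.3, 0.0, -2.1]
width: 0.0174
```

```bash
python3 - <<'E'
from h import *
tl();print(get_state()["force"],get_state()["moment"])
a=grab_frame("scene");b=grab_frame("side")
cv2.imwrite("pics/c12.png",np.hstack([cv2.resize(a[200:300,420:530],None,fx=3.6,fy=3.6,interpolation=2),cv2.resize(b[290:365,260:360],None,fx=4,fy=4.8,interpolation=2)]))
E
```

```text
t 27.2 [0.5069 0.3118 0.1359] yaw 1.133 world [2.89 1.79] body [-2.84 -1.85] q [ 0.893  0.268 -0.352  0.025 -0.895  1.795]
[ 0.2701191   0.02273121 -2.11260041] [-0.28175911  0.24367179  0.00805733]
```

View pics/c12.png

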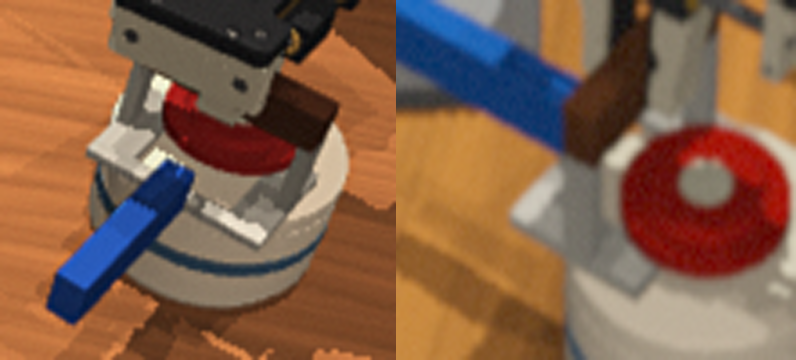

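>>> arm_command(
  fingers=[1,1,1,1],
  dp=[
    [-0.009,0.004,0],
    [-0.009,0.004,0],
    [-0.005,0.0023,0],
    [0,0,0],
  ],
  roll=[0,0,0,0],
)

```text
t: 27.7
eef_pos: [0.4831, 0.3227, 0.1361]
ee_rot: [3.109, -0.05, 1.133]
force: [-0.2, -0.3, -2.8]
width: 0.0176
```

```bash
python3 - <<'E'
from h import *
tl();print(get_state()["force"],get_state()["moment"])
a=grab_frame("scene");b=grab_frame("side")
cv2.imwrite("pics/c13.png",np.hstack([cv2.resize(a[200:300,420:530],None,fx=3.6,fy=3.6,interpolation=2),cv2.resize(b[290:365,260:360],None,fx=4,fy=4.8,interpolation=2)]))
E
```

```text
t 27.7 [0.4831 0.3227 0.1361] yaw 1.133 world [2.92 1.79] body [-2.86 -1.88] q [ 0.941  0.246 -0.384  0.029 -0.885  1.744]
[-0.17733742 -0.25937729 -2.82324993] [-0.32220597  0.27019231 -0.01402398]
```

View pics/c13.png

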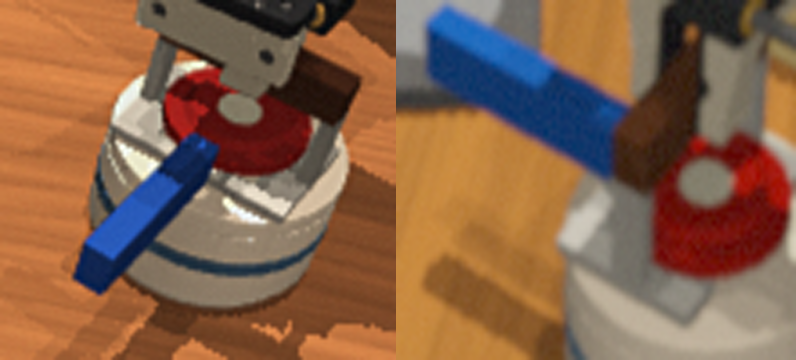

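>>> arm_command(
  fingers=[1,1,1,1],
  dp=[
    [-0.002,0.001,0.001],
    [0,0,0.003],
    [0,0,0.004],
    [0,0,0],
  ],
  roll=[0,0,0,0],
  newtons=60,
)

```text
t: 28.2
eef_pos: [0.4813, 0.3232, 0.1436]
ee_rot: [3.11, -0.049, 1.131]
force: [0.1, 0.9, -7.4]
width: 0.0176
```

```bash
python3 - <<'E'
from h import *
tl();print(get_state()["force"],get_state()["moment"])
E
```

```text
t 28.2 [0.4813 0.3232 0.1436] yaw 1.131 world [2.84 1.76] body [-2.8  -1.82] q [ 0.944  0.238 -0.376  0.028 -0.904  1.741]
[ 0.13004333  0.92052946 -7.43053709] [0.23426867 0.37688207 0.00273466]
```

>>> arm_command(
  fingers=[1,1,1,1],
  dp=[
    [0,0,0.004],
    [0,0,0.004],
    [0,0,0.005],
    [0,0,0],
  ],
  roll=[0,0,0,0],
)

```text
t: 28.6
eef_pos: [0.4814, 0.3228, 0.1575]
ee_rot: [3.11, -0.048, 1.131]
force: [-0.6, -0.2, -5.4]
width: 0.0174
```

```bash
python3 - <<'E'
from h import *
tl();print(get_state()["force"],get_state()["moment"])
a=grab_frame("scene");b=grab_frame("side")
cv2.imwrite("pics/c14.png",np.hstack([cv2.resize(a[190:300,420:530],None,fx=3.6,fy=3.6,interpolation=2),cv2.resize(b[270:369,260:360],None,fx=4,fy=4,interpolation=2)]))
E
```

```text
t 28.6 [0.4814 0.3228 0.1575] yaw 1.131 world [2.82 1.71] body [-2.75 -1.82] q [ 0.943  0.224 -0.358  0.028 -0.936  1.742]
[-0.63389144 -0.2010992  -5.39050669] [-0.24367101  0.25334233  0.04176661]
```

View pics/c14.png

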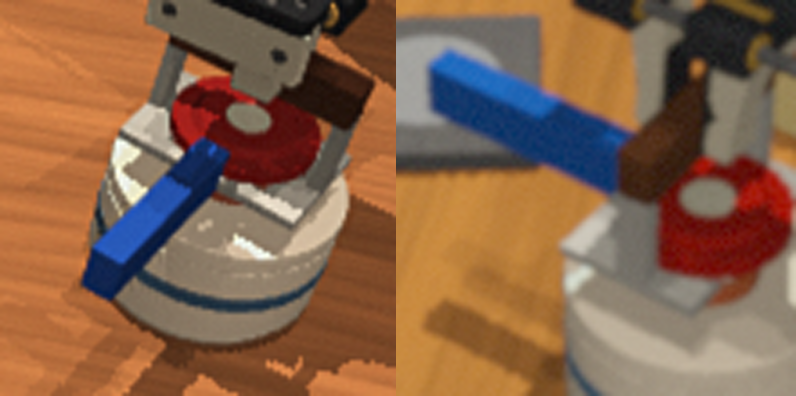

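>>> arm_command(
  fingers=[1,1,1,1,1],
  dp=[
    [0,0,0.006],
    [0,0,0.01],
    [0,0,0.012],
    [0,0,0.008],
    [0,0,0],
  ],
  roll=[0,0,0,0,0],
)

```text
t: 29.2
eef_pos: [0.4812, 0.3224, 0.1966]
ee_rot: [3.11, -0.048, 1.131]
force: [-0.1, 0.9, -4.9]
width: 0.0176
```

```bash
python3 - <<'E'
from h import *
tl();print(get_state()["force"],get_state()["moment"])
a=grab_frame("scene");b=grab_frame("side");cv2.imwrite("pics/s15.png",a);cv2.imwrite("pics/d15.png",b)
cv2.imwrite("pics/c15.png",np.hstack([cv2.resize(a[180:290,420:530],None,fx=3.6,fy=3.6,interpolation=2),cv2.resize(b[250:349,260:360],None,fx=4,fy=4,interpolation=2)]))
E
```

```text
t 29.2 [0.4812 0.3224 0.1966] yaw 1.131 world [2.81 1.7 ] body [-2.74 -1.82] q [ 0.943  0.189 -0.305  0.026 -1.024  1.745]
[-0.08723029  0.88448097 -4.86192363] [-0.22712305  0.18280543  0.01573527]
```

View pics/c15.png

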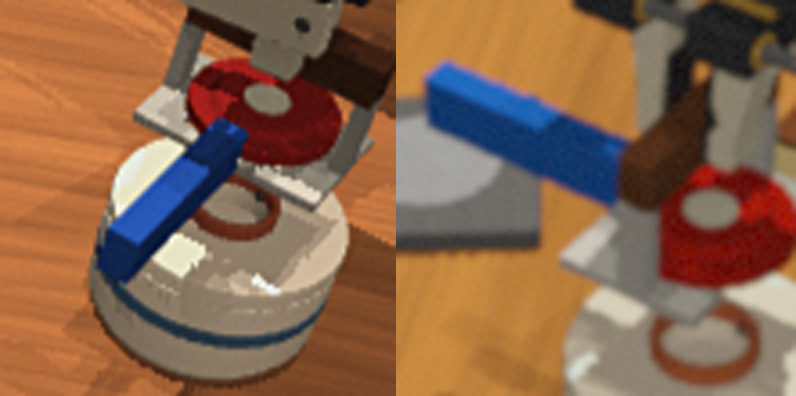

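>>> arm_command(
  fingers=[1,1,1,1,1,1,1,1],
  dp=[
    [0.003,-0.004,0],
    [0.007,-0.007,0.001],
    [0.01,-0.011,0.001],
    [0.013,-0.014,0.001],
    [0.016,-0.017,0.001],
    [0.016,-0.017,0.001],
    [0.016,-0.017,0.001],
    [0.016,-0.017,0.001],
  ],
  roll=[0,0,0,0,0,0,0,0],
)

```text
t: 30.1
eef_pos: [0.582, 0.2094, 0.1998]
ee_rot: [3.112, -0.041, 1.133]
force: [0.9, -0.1, -4.8]
width: 0.0175
```

>>> arm_command(
  fingers=[1,1,1,1,1,1,1],
  dp=[
    [0.016,-0.017,0.001],
    [0.016,-0.017,0.001],
    [0.014,-0.015,0.001],
    [0.01,-0.012,0.001],
    [0.006,-0.007,0.001],
    [0.003,-0.004,0],
    [0,0,0],
  ],
  roll=[0,0,0,0,0,0,0],
)

```text
t: 30.8
eef_pos: [0.653, 0.1243, 0.2018]
ee_rot: [3.115, -0.036, 1.126]
force: [0.3, -0.1, -4.9]
width: 0.0178
```

```bash
python3 - <<'E'
from h import *
tl();print(get_state()["force"],get_state()["moment"])
a=grab_frame("scene");b=grab_frame("side");cv2.imwrite("pics/s16.png",a);cv2.imwrite("pics/d16.png",b)
cv2.imwrite("pics/c16.png",np.hstack([cv2.resize(a[210:360,280:430],None,fx=2.6,fy=2.6,interpolation=2),cv2.resize(b[200:350,190:340],None,fx=2.6,fy=2.6,interpolation=2)]))
E
```

```text
t 30.8 [0.653  0.1243 0.2018] yaw 1.126 world [2.26 1.21] body [-2.07 -1.52] q [ 4.810e-01  3.320e-01 -8.600e-02 -1.000e-03 -1.108e+00  2.216e+00]
[ 0.34484049 -0.14858871 -4.8693902 ] [-0.19538875  0.24424243  0.00498286]
```

View pics/c16.png

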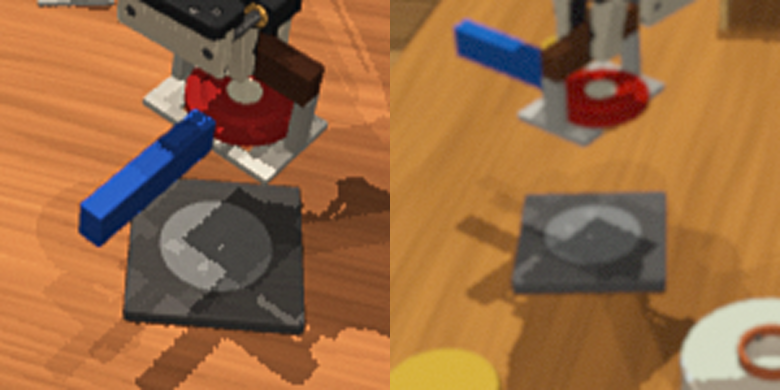

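```bash
python3 - <<'E'
from h import *
np.set_printoptions(precision=4,suppress=True)
for nm,f,z in(("scene","pics/s16.png",.1655),("side","pics/d16.png",.1655)):
    im=cv2.imread(f);h=cv2.cvtColor(im,cv2.COLOR_BGR2HSV)
    box=(350,220,410,270) if nm=="scene" else (250,220,300,255)
    x0,y0,x1,y1=box
    red=cv2.inRange(h,(0,170,50),(5,255,255))|cv2.inRange(h,(170,170,50),(180,255,255))
    m=np.zeros_like(red);m[y0:y1,x0:x1]=red[y0:y1,x0:x1]
    cn=max(cv2.findContours(m,0,1)[0],key=cv2.contourArea);print(nm,cv2.boundingRect(cn))
tr=tri((373.8,244.2),(270.3,233.5));print("knob tri",tr)
print(onz("scene",(373.8,244.2),.166),onz("side",(270.3,233.5),.166))
# board disc ellipses
for nm,f,box in(("scene","pics/s6.png",(320,270,405,345)),("side","pics/d6.png",(235,270,300,315))):
    im=cv2.imread(f);g=cv2.cvtColor(im,cv2.COLOR_BGR2GRAY);h=cv2.cvtColor(im,cv2.COLOR_BGR2HSV)
    x0,y0,x1,y1=box;sub=g[y0:y1,x0:x1];sat=h[y0:y1,x0:x1,1]
    m=((sub>95)&(sat<70)).astype(np.uint8)*255
    m=cv2.morphologyEx(m,cv2.MORPH_CLOSE,np.ones((5,5)))
    cn=max(cv2.findContours(m,0,1)[0],key=cv2.contourArea);e=cv2.fitEllipse(cv2.convexHull(cn));u=(e[0][0]+x0,e[0][1]+y0);print(nm,cv2.contourArea(cn),e,u,onz(nm,u,.015))
    cv2.imwrite(f"pics/disc_{nm}.png",cv2.resize(np.hstack([im[y0:y1,x0:x1],cv2.cvtColor(m,8)]),None,fx=4,fy=4))
E
```

```text
scene (351, 237, 42, 29)
side (257, 227, 32, 22)
knob tri [0.6451 0.1231 0.1675]
[0.644  0.1231 0.166 ] [0.6456 0.1202 0.166 ]
scene 3171.5 ((40.963340759277344, 36.04388427734375), (66.87017059326172, 84.0094985961914), 96.76676177978516) (360.96334075927734, 306.04388427734375) [0.6667 0.1171 0.015 ]
side 1752.0 ((32.40391159057617, 22.07843589782715), (52.99399948120117, 64.61222839355469), 77.47624969482422) (267.4039115905762, 292.07843589782715) [0.6575 0.1273 0.015 ]
```

View pics/disc_scene.png

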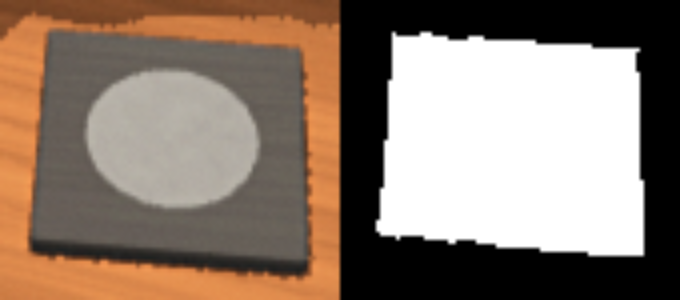

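View pics/disc_side.png

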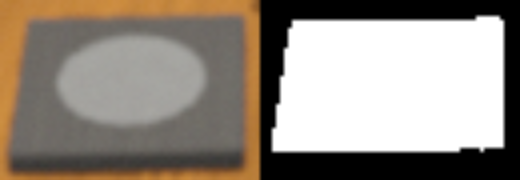

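```bash
python3 - <<'E'
from h import *
np.set_printoptions(precision=4,suppress=True)
for nm,u in(("scene",(363.0,304.35)),("side",(267.6,289.85))): print(onz(nm,u,.015))
print(tri((363.0,304.35),(267.6,289.85)))
E
```

```text
[0.6615 0.12   0.015 ]
[0.6591 0.1191 0.015 ]
[0.6599 0.1193 0.0142]
```

>>> arm_command(
  fingers=[1,1,1,1,1,1,1,1],
  dp=[
    [0.003,-0.001,-0.004],
    [0.004,-0.001,-0.008],
    [0.004,-0.001,-0.014],
    [0.003,-0.001,-0.02],
    [0,0,-0.02],
    [0,0,-0.014],
    [0,0,-0.008],
    [0,0,0],
  ],
  roll=[0,0,0,0,0,0,0,0],
)

```text
t: 31.7
eef_pos: [0.6656, 0.1237, 0.1051]
ee_rot: [3.117, -0.035, 1.131]
force: [-0.1, 0.0, -5.5]
width: 0.0177
```

```bash
python3 - <<'E'
from h import *
tl();print(get_state()["force"],get_state()["moment"])
a=grab_frame("scene");b=grab_frame("side");cv2.imwrite("pics/s17.png",a);cv2.imwrite("pics/d17.png",b)
cv2.imwrite("pics/c17.png",np.hstack([cv2.resize(a[240:360,310:430],None,fx=3.3,fy=3.3,interpolation=2),cv2.resize(b[220:340,210:330],None,fx=3.3,fy=3.3,interpolation=2)]))
E
```

```text
t 31.7 [0.6656 0.1237 0.1051] yaw 1.131 world [2.13 1.23] body [-2.02 -1.4 ] q [ 0.47   0.431 -0.17  -0.003 -0.927  2.233]
[-0.09548772  0.02346544 -5.49487104] [-0.29028507  0.30840304  0.02407018]
```

View pics/c17.png

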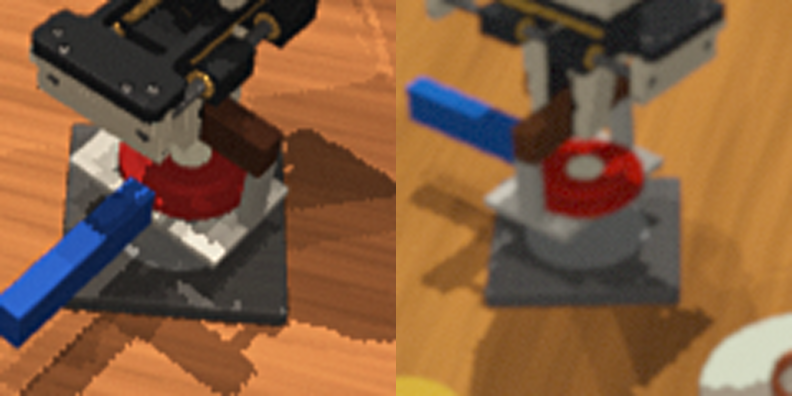

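```bash
python3 - <<'E'
from h import *
np.set_printoptions(precision=4,suppress=True)
print(onz("scene",(368.7,286.6),.069),onz("side",(266.9,270.2),.069),tri((368.7,286.6),(266.9,270.2)))
E
```

```text
[0.6595 0.126  0.069 ] [0.6582 0.1186 0.069 ] [0.6584 0.1246 0.0709]
```

>>> arm_command(
  fingers=[1,1,1,1],
  dp=[
    [0.001,-0.002,-0.006],
    [0.001,-0.001,-0.006],
    [0,0,-0.004],
    [0,0,0],
  ],
  roll=[0,0,0,0],
)

```text
t: 32.2
eef_pos: [0.6704, 0.1213, 0.0924]
ee_rot: [3.112, -0.04, 1.132]
force: [-1.1, 0.4, -4.7]
width: 0.0179
```

```bash
python3 - <<'E'
from h import *
tl();print(get_state()["force"],get_state()["moment"])
E
```

```text
t 32.2 [0.6704 0.1213 0.0924] yaw 1.132 world [2.52 1.37] body [-2.31 -1.7 ] q [ 4.63e-01  4.46e-01 -1.80e-01 -2.00e-03 -8.95e-01  2.24e+00]
[-1.10096365  0.35750422 -4.71284004] [-0.2602729   0.28397442 -0.01554699]
```

>>> arm_command(
  fingers=[1,1,1,1],
  dp=[
    [-0.003,0,-0.004],
    [-0.002,0,-0.004],
    [-0.001,0,-0.003],
    [0,0,0],
  ],
  roll=[0,0,0,0],
)

```text
t: 32.6
eef_pos: [0.6643, 0.1214, 0.0813]
ee_rot: [3.111, -0.041, 1.132]
force: [-0.4, 1.1, -2.9]
width: 0.0176
```

```bash
python3 - <<'E'
from h import *
tl();print(get_state()["force"],get_state()["moment"])
a=grab_frame("scene");b=grab_frame("side");cv2.imwrite("pics/s18.png",a);cv2.imwrite("pics/d18.png",b)
cv2.imwrite("pics/c18.png",np.hstack([cv2.resize(a[240:360,310:430],None,fx=3.3,fy=3.3,interpolation=2),cv2.resize(b[220:340,210:330],None,fx=3.3,fy=3.3,interpolation=2)]))
E
```

```text
t 32.6 [0.6643 0.1214 0.0813] yaw 1.132 world [2.6  1.39] body [-2.36 -1.76] q [ 4.680e-01  4.480e-01 -2.060e-01 -2.000e-03 -8.650e-01  2.235e+00]
[-0.37009934  1.09484579 -2.859113  ] [-0.25605741  0.26327577 -0.02540043]
```

View pics/c18.png

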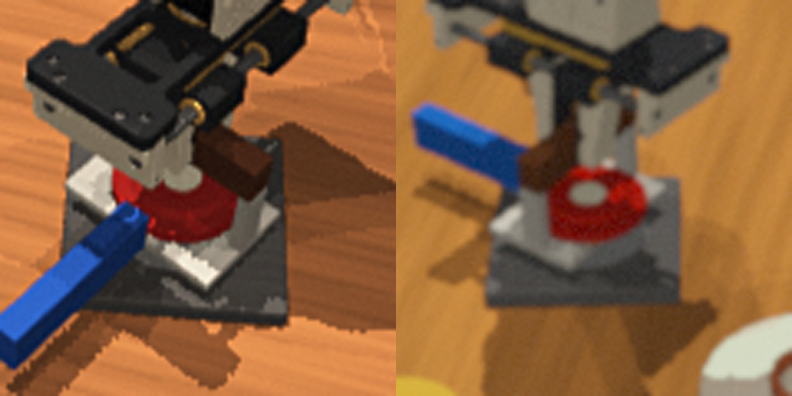

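```bash
python3 - <<'E'
from h import *
np.set_printoptions(precision=4,suppress=True)
d=(210+(588-396)/3.3-.4,220+193/3.3-.4);s=(310+183/3.3-.4,240+180/3.3-.4)
print(onz("scene",s,.047),onz("side",d,.047),tri(s,d))
E
```

```text
[0.6614 0.1213 0.047 ] [0.6575 0.1177 0.047 ] [0.6586 0.1199 0.0464]
```

>>> arm_command(
  fingers=[1,1,1],
  dp=[
    [0,0,-0.004],
    [0,0,-0.002],
    [0,0,0],
  ],
  roll=[0,0,0],
)

```text
t: 33.0
eef_pos: [0.6655, 0.1218, 0.0762]
ee_rot: [3.109, -0.043, 1.133]
force: [-0.1, 0.4, -3.0]
width: 0.0176
```

```bash
python3 - <<'E'
from h import *
tl();print(get_state()["force"],get_state()["moment"])
E
```

```text
t 33.0 [0.6655 0.1218 0.0762] yaw 1.133 world [2.74 1.44] body [-2.47 -1.87] q [ 4.680e-01  4.530e-01 -2.110e-01 -1.000e-03 -8.530e-01  2.235e+00]
[-0.07984496  0.39680589 -2.96715681] [-0.23513803  0.25292834  0.01880592]
```

>>> arm_command(
  fingers=[1,1,1,1],
  dp=[
    [0.007,-0.0033,0],
    [0.009,-0.0043,0],
    [0.009,-0.0043,0],
    [0,0,0],
  ],
  roll=[0,0,0,0],
)

```text
t: 33.4
eef_pos: [0.6935, 0.1089, 0.0767]
ee_rot: [3.108, -0.044, 1.133]
force: [-1.0, 0.5, -3.7]
width: 0.0177
```

```bash
python3 - <<'E'
from h import *
tl();print(get_state()["force"],get_state()["moment"])
a=grab_frame("scene");b=grab_frame("side");cv2.imwrite("pics/s19.png",a);cv2.imwrite("pics/d19.png",b)
cv2.imwrite("pics/c19.png",np.hstack([cv2.resize(a[240:360,310:430],None,fx=3.3,fy=3.3,interpolation=2),cv2.resize(b[220:340,210:330],None,fx=3.3,fy=3.3,interpolation=2)]))
E
```

```text
t 33.4 [0.6935 0.1089 0.0767] yaw 1.133 world [2.81 1.44] body [-2.49 -1.93] q [ 0.431  0.488 -0.148 -0.003 -0.879  2.274]
[-0.98052395  0.48853112 -3.74016706] [-0.23248111  0.28203965 -0.07502579]
```

View pics/c19.png

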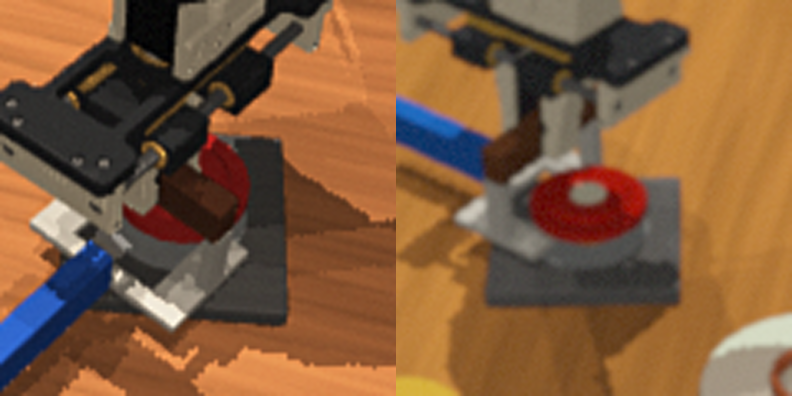

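>>> arm_command(
  fingers=[1,1,1,1,1,1],
  dp=[
    [0.009,-0.0043,0],
    [0.012,-0.0057,0],
    [0.014,-0.0066,0],
    [0.014,-0.0066,0],
    [0.012,-0.0057,0],
    [0,0,0],
  ],
  roll=[0,0,0,0,0,0],
)

```text
t: 34.1
eef_pos: [0.758, 0.0778, 0.0764]
ee_rot: [3.108, -0.043, 1.134]
force: [-0.7, -0.7, -3.3]
width: 0.0178
```

```bash
python3 - <<'E'
from h import *
tl();print(get_state()["force"],get_state()["moment"])
a=grab_frame("scene");b=grab_frame("side");cv2.imwrite("pics/s20.png",a);cv2.imwrite("pics/d20.png",b)
cv2.imwrite("pics/c20.png",np.hstack([cv2.resize(a[240:400,270:430],None,fx=2.5,fy=2.5,interpolation=2),cv2.resize(b[190:350,170:330],None,fx=2.5,fy=2.5,interpolation=2)]))
E
```

```text
t 34.1 [0.758  0.0778 0.0764] yaw 1.134 world [2.77 1.43] body [-2.46 -1.9 ] q [ 0.353  0.575  0.009 -0.008 -0.951  2.355]
[-0.69149438 -0.69861479 -3.2982038 ] [-0.28162617  0.32322562  0.00959298]
```

View pics/c20.png

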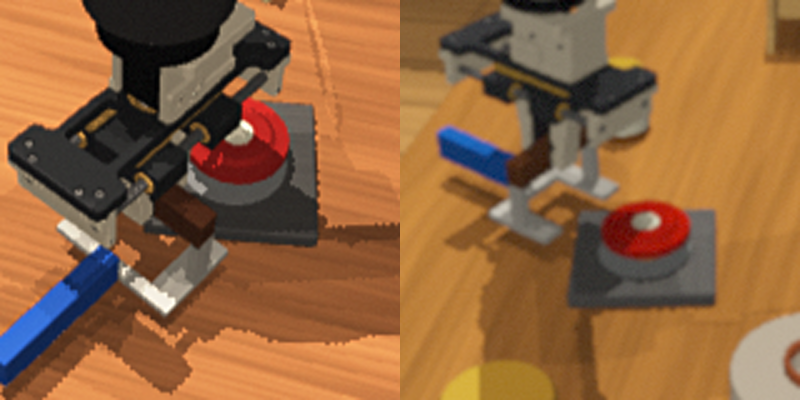

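View pics/s20.png

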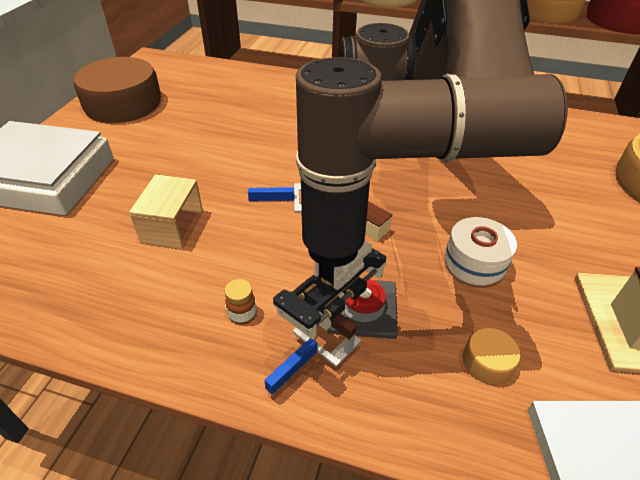

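>>> arm_command(
  fingers=[1,1,1,1,1,1,1,1],
  dp=[
    [0,0,0.015],
    [0,0,0.03],
    [0,0,0.035],
    [0,0,0.025],
    [-0.01,-0.01,0],
    [-0.022,-0.018,0],
    [-0.025,-0.021,0],
    [-0.025,-0.021,0],
  ],
  roll=[0,0,0,0,0,0,0,0],
)

```text
t: 35.0
eef_pos: [0.6686, 0.0102, 0.1895]
ee_rot: [3.109, -0.043, 1.141]
force: [-0.0, -0.0, -2.8]
width: 0.018
```

>>> arm_command(
  fingers=[1,1,1,1,1,1],
  dp=[
    [-0.025,-0.021,0],
    [-0.025,-0.021,0],
    [-0.025,-0.021,0],
    [-0.022,-0.018,0],
    [-0.01,-0.009,0],
    [0,0,0],
  ],
  roll=[0,0,0,0,0,0],
)

```text
t: 35.6
eef_pos: [0.5468, -0.0856, 0.1908]
ee_rot: [3.11, -0.044, 1.14]
force: [0.2, -0.3, -2.8]
width: 0.0179
```

```bash
python3 - <<'E'
from h import *
tl()
E
```

```text
t 35.6 [ 0.5468 -0.0856  0.1908] yaw 1.14 world [2.68 1.55] body [-2.53 -1.79] q [ 0.186  0.161 -0.335 -0.021 -1.024  2.535]
```

>>> arm_command(
  fingers=[1,1,1,1,1,1,1],
  dp=[
    [0,0,-0.015],
    [0,0,-0.025],
    [0,0,-0.03],
    [0,0,-0.025],
    [0,0,-0.015],
    [0,0,-0.008],
    [0,0,0],
  ],
  roll=[0,0,0,0,0,0,0],
)

```text
t: 36.3
eef_pos: [0.5499, -0.0832, 0.0717]
ee_rot: [3.103, -0.048, 1.143]
force: [-0.3, -0.2, -2.1]
width: 0.0175
```

```bash
python3 - <<'E'
from h import *
tl()
E
```

```text
t 36.3 [ 0.5499 -0.0832  0.0717] yaw 1.143 world [3.15 1.6 ] body [-2.76 -2.2 ] q [ 0.19   0.291 -0.479 -0.025 -0.742  2.542]
```

Underside about 18 mm up; lower gently to contact.

>>> arm_command(
  fingers=[1,1,1,1,1],
  dp=[
    [0,0,-0.008],
    [0,0,-0.005],
    [0,0,-0.003],
    [0,0,-0.002],
    [0,0,0],
  ],
  roll=[0,0,0,0,0],
)

```text
t: 36.8
eef_pos: [0.5524, -0.0825, 0.055]
ee_rot: [3.099, -0.05, 1.145]
force: [-0.6, -0.5, -2.3]
width: 0.0178
```

```bash
python3 - <<'E'
from h import *
tl()
E
```

```text
t 36.8 [ 0.5524 -0.0825  0.055 ] yaw 1.145 world [3.42 1.62] body [-2.89 -2.45] q [ 0.19   0.314 -0.494 -0.026 -0.698  2.543]
```

>>> arm_command(
  fingers=[1,1,-1,-1,-1,-1,-1,-1],
  dp=[
    [0,0,-0.002],
    [0,0,0],
    [0,0,0],
    [0,0,0],
    [0,0,0],
    [0,0,0],
    [0,0,0],
    [0,0,0],
  ],
  roll=[0,0,0,0,0,0,0,0],
)

```text
t: 37.6
eef_pos: [0.5553, -0.0829, 0.0562]
ee_rot: [3.093, -0.053, 1.147]
force: [-0.1, 0.4, -0.5]
width: 0.06
```

>>> arm_command(
  fingers=[-1,-1,-1,-1,-1,-1,-1],
  dp=[
    [0,0,0],
    [0,0,0.01],
    [0,0,0.02],
    [0,0,0.04],
    [0,0,0.045],
    [0,0,0.045],
    [0,0,0.02],
  ],
  roll=[0,0,0,0,0,0,0],
)

```text
t: 38.3
eef_pos: [0.5511, -0.0838, 0.2424]
ee_rot: [3.099, -0.048, 1.146]
force: [0.4, -0.3, 0.2]
width: 0.0871
```

>>> arm_command(
  fingers=[-1,-1,-1,-1,-1],
  dp=[
    [-0.02,-0.04,0],
    [-0.02,-0.04,0],
    [-0.02,-0.04,0],
    [-0.02,-0.03,0],
    [0,0,0],
  ],
  roll=[0,0,0,0,0],
)

```text
t: 38.8
eef_pos: [0.4705, -0.2372, 0.253]
ee_rot: [3.085, -0.052, 1.152]
force: [0.1, 0.5, -0.4]
width: 0.0876
```

```bash
python3 - <<'E'
from h import *
tl()
a=grab_frame("scene");b=grab_frame("side");cv2.imwrite("pics/s21.png",a);cv2.imwrite("pics/d21.png",b)
E
```

```text
t 38.8 [ 0.4705 -0.2372  0.253 ] yaw 1.152 world [4.16 1.42] body [-3.   -3.21] q [-0.12   0.063 -0.296 -0.037 -1.143  2.856]
```

View pics/s21.png

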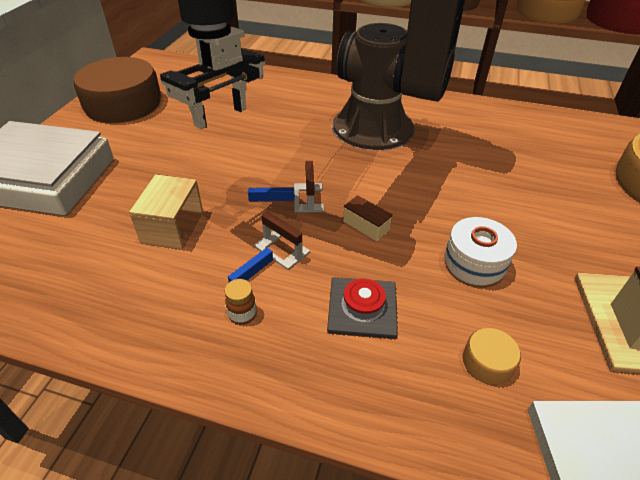

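View pics/d21.png

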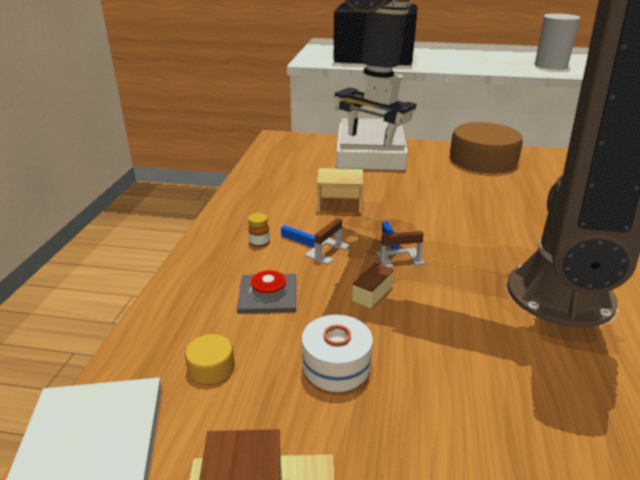

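```bash
python3 - <<'E'
from h import *
np.set_printoptions(precision=4,suppress=True)
U={}
for nm,f,box in(("scene","pics/s21.png",(335,270,395,330)),("side","pics/d21.png",(240,262,300,310))):
    im=cv2.imread(f);h=cv2.cvtColor(im,cv2.COLOR_BGR2HSV);x0,y0,x1,y1=box
    red=cv2.inRange(h,(0,170,50),(5,255,255))|cv2.inRange(h,(170,170,50),(180,255,255))
    m=np.zeros_like(red);m[y0:y1,x0:x1]=red[y0:y1,x0:x1]
    cn=max(cv2.findContours(m,0,1)[0],key=cv2.contourArea);hull=np.zeros_like(m);cv2.fillConvexPoly(hull,cv2.convexHull(cn),255)
    k=(hull>0)&(m==0);k&=cv2.erode(hull,np.ones((5,5)))>0
    ys,xs=np.nonzero(k);U[nm]=(xs.mean(),ys.mean());print(nm,U[nm],len(xs),onz(nm,U[nm],.047))
print(tri(U["scene"],U["side"]))
for n,a,b,boxes in(("scene","pics/scene0.png","pics/s21.png",{"jar":(222,275,260,325),"wedge":(340,192,395,242),"cheese":(460,325,525,388)}),("side","pics/side0.png","pics/d21.png",{"jar":(245,208,275,250),"wedge":(350,262,396,308),"cheese":(182,332,240,385)})):
    A=cv2.imread(a);B=cv2.imread(b)
    for k,(x0,y0,x1,y1) in boxes.items():
        p=cv2.phaseCorrelate(cv2.Canny(A[y0:y1,x0:x1],60,150).astype(float),cv2.Canny(B[y0:y1,x0:x1],60,150).astype(float));print(n,k,np.round(p[0],2),round(p[1],2))
E
```

```text
scene (np.float64(364.4117647058824), np.float64(292.47899159663865)) 119 [0.6578 0.1193 0.047 ]
side (np.float64(267.8478260869565), np.float64(278.0978260869565)) 92 [0.6574 0.1178 0.047 ]
[0.6574 0.119  0.0473]
scene jar [ 0.12 -0.16] 0.76
scene wedge [-0.07 -0.36] 0.66
scene cheese [0.07 0.01] 0.84
side jar [0.05 0.21] 0.86
side wedge [ 0.16 -0.34] 0.69
side cheese [-0.1   0.07] 0.84
```

Lid centre (0.657, 0.119) against disc centre (0.660, 0.1195): about 3 mm off, top at 47 mm, so it stands upright. The puller lies flat and clear, and the jar and cheeses have not moved. Handing in.

```bash
python3 -c "
from station import *
print(job_done())"
```

```text
the job is handed in; nothing more can be done
None
```

The olive crock is open and its lid stands upright on the slate board. I handed the job in at about 39 s of the 72 s allowed; no verdict was reported.

**What I did:**
- I drew the hutch puller out by its tail, laid it on the counter, and took it by the cross handle.
- It tilted while I turned it, so I laid it flat once more and took the handle again.
- I slid the fork under the lid's rim without contact, pulled straight up until the snap gave, and carried the lid to the board on the fork.
- I lowered it there, backed the fork out, and laid the puller flat on bare counter between the hutch and the board.

**Last checks:**
- **Lid:** it is about 3 mm from the disc's centre. Its top measures 47 mm above the counter, which is what an upright lid on the board should give.
- **Puller:** it looks flat, with its tail roughly 30 mm from the jar by eye.
- **Jar and cheeses:** they show less than half a pixel of shift between the first and last pictures.
- **Gripper:** it is open and touching nothing.

**What disagreed:** the tool leaned 2 to 4 degrees because small errors built up with the moves. The commands could not correct that, so the fork and lid may have been carried 1 to 2 degrees off level. The two cameras also differed by 2 to 4 mm on some positions.

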